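Turn over a printed cover with the spatula

ROBOT

A 6-joint arm with a two-finger parallel gripper is mounted at the origin on the work surface. World frame = base frame: x ahead of the robot, y to its left, z up, the work surface at z = 0. Lengths are in m, angles in rad, forces in N, time in s.
With the tool pointing down it reaches from about 0.35 to 0.85 m from the base axis. Payload 8.1 kg.
Tool frame: the origin (TCP) lies on the centre line of the jaws, within the pads' length; the fingertips stand 22 mm ahead of it and the grasp point (between the pads) lies 3 mm ahead of it; z points along the fingers, y is the line along which they close (so a half turn about z gives the same grasp; the last joint's range is limited). The gripper opens to 93 mm and grips with 3 to 60 N. Pads are 15 mm wide; open, the fingers measure 128 mm over their backs; the gripper's body (75 mm by 188 mm) begins 65 mm behind the grasp point.
Start: joints at [-1.266, 0.13, 1.488, -0, 1.523, -0.085], TCP at [0.228, -0.555, 0.241] pointing down, gripper open.
Joint ranges: [-2.96, 2.96], [-0.89, 2.26], [0.02, 2.5], [-1.34, 4.48], [0, 2.73], [-2.66, 2.66]. Speed limits (rad/s): [2.39, 2.39, 2.79, 3.14, 3.14, 3.14].

INTERFACE

Orientations are given as a unit quaternion [w, x, y, z].
In Python, from bench import bot gives the robot as it stands.
- The arm moves only by the tool arm_command, never from a script. Its argument "rows" is a list of rows, each a list of 7 numbers: the finger opening in mm, from 0 to 93, then the shift along the tool's x, y, z in mm, then the turn, a rotation vector about the tool's x, y, z in degrees. In form: [[claw, x, y, z, rx, ry, rz], ...]. A call has 1 to 20 rows; each row is the pose to reach, as a shift and turn from the pose commanded when the call began, along the tool's axes at that moment; what a row does not reach only later rows make up. A row lasts 1/12 s, in which the tool goes at most 41.7 mm and 7.16 degrees, less where a joint would pass 70% of its speed; a pose out of reach is approached as far as the arm can. A call with a gripper value outside its range is refused whole. The fingers move at their own pace and stop on an object; the grip force is fixed at half the most. Time passes only in rows, so rows that repeat a pose let the fingers close. It gives the time, the measured TCP pose, the force, the opening and the grip force at its end, in the units of the state.
- bot.get_obs(): the state, without advancing time (a new reading comes with each control period).
- bot.camera(name): name is "scene" or "top" or "wrist"; returns the picture (420x560x3 uint8, blue, green, red); there is no depth.
- bot.calibration(name): a dict with "K" (3x3 intrinsics, pixels), "extrinsics" (4x4, takes a point from world to camera coordinates). Camera axes: x right, y down, z forward; pixel columns grow to the right and rows downward; lengths in m; the calibration is good to about 2 mm. A picture is of the moment at which its call begins: read the wrist's pose just before it. calibration takes no time and is no camera call; for the wrist camera it gives the pose at the moment of the call.
- bot.finish_job(): hands the job in; it is judged then, once.
The state is a dict: "time_s": time; "joints": joint angles; "qvel": joint speeds; "tau": joint torques, N m; "tool_pos": TCP position; "tool_rot": TCP orientation; "force": force on the tool from outside, world axes, zero at the start; "torque": the same for the moment, N m; "opening": finger opening in m; "grasp_force": force on a finger pad.
Only numpy, scipy, OpenCV 4.12 (cv2) and the standard library are available. Lean on these libraries where they do the work, as an engineer would, in place of code of your own. Each camera call takes 0.05 s, during which the arm holds its last target. There are 200 camera calls.

TASK

Take the spatula from its rubber mat and, with the spatula alone (never the gripper), slip its blade under the printed cover on the near deck of the turning jig and turn the cover over the cross ridge, so that it ends show face up, lying flat in the jig's far nest, clear of the ridge. Be gentle: the blade's edge should slide on the coated deck with light pressure, and neither the jig nor the cover may be pushed hard. Then stand the spatula back on its blade in the middle of the mat, let go, and leave everything else on the bench undisturbed.

Things in the scene. Friction and masses are not known exactly. Their poses are not given: they have to be found in the camera images.
- jig: Fixed turning jig: grey metal base 12 mm high; its top is the deck. Origin: on the bench, under the middle of the cross ridge. x runs from the near deck (negative) over the ridge to the far nest; z up. Near deck: x -125 to -3 mm, open at its near end. White side walls, 10 mm above the deck, leave a channel 84 mm wide (y -42 to 42). Contact with it is stiff.
- jig_ridge (a point): Middle of the top of the steel cross ridge, 19 mm above the bench. The ridge runs across the channel, 6 mm wide (jig x -3 to 3) and 7 mm above the deck.
- jig_nest (a point): Middle of the nest floor (the far deck), level with the near deck, 12 mm above the bench, 60 mm past the middle of the ridge. The nest is 115 mm long (jig x 3 to 118 mm), between the ridge and a steel end stop 8 mm thick and 8 mm high. A turned cover may at first lie with its near edge up on the ridge.
- cover: Flat square white printed cover, 70 x 70 x 7 mm, 40 to 75 g, loose. Starts on the near deck, grid side (thin grey lines) up, 4 to 18 mm short of the ridge, turned up to 0.08 rad to it. Its show face, at first underneath, has a bevel all round, 4 mm in and 3 mm high. Origin: centre of the show face; z points from show face to grid side; x, y along the sides.
- cover_mid (a point): Centre of the cover, half way through its thickness.
- spatula: Loose spatula, about 140 g, standing on its blade on the mat. Steel blade 75 (x) x 56 (y) x 2 mm; black handle 28 (x) x 22 mm (y), flat-sided, on the blade's heel, leaning back (to -x) 0.26 rad, from 15 to 96 mm above the blade's underside. Origin: centre of the blade's underside; x to its front edge, z up. Its centre of mass lies over the blade.
- spatula_tip (a point): Middle of the front lower edge of the blade, 37.5 mm ahead of the spatula's origin.
- spatula_grip (a point): Point in the middle of the handle, 62 mm above the blade's underside, 51.5 mm behind the spatula's origin. Grip here across y, from above or tilted, firmly (50 to 60 N) so that the handle does not turn between the fingers.
- mat: Fixed dark rubber mat on the bench, 190 (x) x 140 (y) x 4 mm, to the left or right of the jig. Origin: centre of its underside; its top is 4 mm above the bench.
Not all that is in view belongs to the job. What is shaped like the spatula but turquoise is not meant. Of the things that look like the cover, the middle-sized one is meant.

How it is judged:
By the outcome, as a careful person would: the job done as asked, in the order asked, and still so for the second after the job is handed in, with the robot touching nothing.
It also fails if it takes over 72 s, if anything falls off the work surface, if the arm or the gripper's body presses on something with over 40 N, if the wrist force passes 120 N, or if a joint passes its speed limit or range.

## Working session

There is one attempt and no reset: what is moved stays moved. The work goes in short steps, Python scripts to look and compute and a tool call to move; the robot and the scene stay as the last step left them, time stands still between calls to the robot, and variables do not carry over. Pictures are saved under pics/ and viewed, at most 10 in all, crops included, and the job is handed in when it is done.

Besides the shell and the picture viewer there is one more tool, called after ">>>" as name([rows], argument=value, ...), one row to a line, values as JSON. arm_command: Moves the arm, as the interface text tells. Its arguments: {"type":"object","properties":{"rows":{"type":"array"}},"required":["rows"]}

```bash
mkdir -p pics; ls; python3 - <<'E'
from bench import bot
import cv2,json
o=bot.get_obs();print(o)
a=bot.camera("top");b=bot.camera("scene")
cv2.imwrite("pics/top0.png",a);cv2.imwrite("pics/scene0.png",b)
for n in("top","scene"):print(bot.calibration(n))
E
```

```text
pics
{'time_s': 0.0, 'joints': array([-1.26638848e+00,  1.31149880e-01,  1.48929353e+00,  1.02399990e-05,
        1.52298053e+00, -8.54089768e-02]), 'qvel': array([ 0.00117285, -0.00018748, -0.00011543, -0.00019879,  0.00080544,
        0.00048087]), 'tau': array([ 3.18329359e-03, -5.59841073e+01, -4.91757524e+01,  7.71065452e-02,
        3.59418208e-02, -1.32793002e-04]), 'tool_pos': array([ 0.22787093, -0.55447163,  0.23958632]), 'tool_rot': array([-9.10713707e-04,  9.81065049e-01,  1.93676356e-01, -9.49783863e-05]), 'force': array([-0.32693891,  0.6005244 ,  0.51035263]), 'torque': array([ 0.00214044, -0.02761288,  0.02567143]), 'grasp_force': 0.0, 'opening': 0.09312042439686727}
{'K': array([[396.77331595,   0.        , 278.64924833],
       [  0.        , 396.77331595, 201.25914178],
       [  0.        ,   0.        ,   1.        ]]), 'extrinsics': array([[-0.00639712, -0.99997284, -0.00366103,  0.07031519],
       [-0.98879865,  0.0068715 , -0.1490973 ,  0.5154866 ],
       [ 0.14911841,  0.00266623, -0.98881575,  1.00623414],
       [ 0.        ,  0.        ,  0.        ,  1.        ]])}
{'K': array([[390.54439397,   0.        , 282.02730556],
       [  0.        , 390.54439397, 212.7545105 ],
       [  0.        ,   0.        ,   1.        ]]), 'extrinsics': array([[ 0.44401082,  0.89591521,  0.01379604, -0.28402967],
       [ 0.73180538, -0.35370845, -0.58253859, -0.31957529],
       [-0.51702541,  0.26874945, -0.81268595,  1.32241479],
       [ 0.        ,  0.        ,  0.        ,  1.        ]])}
```

View pics/top0.png

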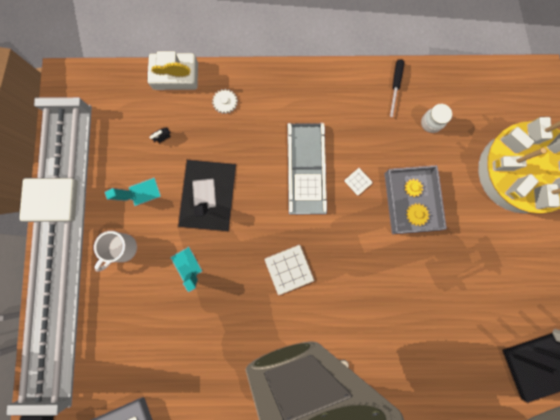

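View pics/scene0.png

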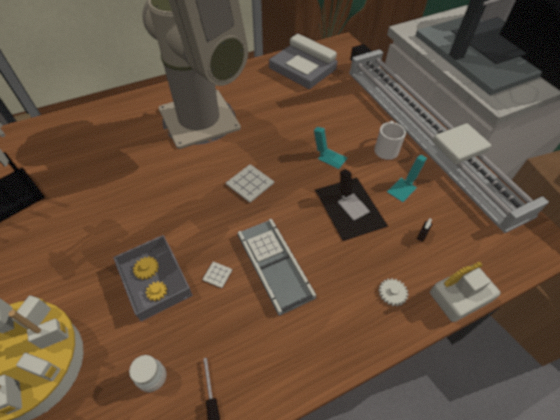

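The top view shows the mat around (208,195), with the spatula blade at (204,193) and its handle toward the robot at (203,208). The jig spans columns 288–326 and rows 123–214, and the cover is at (308,187), on the near (robot) side. The cover-like items at (290,270) and (358,181) are decoys, and so are the turquoise spatulas. The scene view agrees with this.

```bash
cat > h.py <<'E'
import numpy as np,cv2,json
from scipy.spatial.transform import Rotation as R
from bench import bot
def ray(cal,uv,z):
    K,E=cal["K"],cal["extrinsics"];uv=np.atleast_2d(np.float64(uv))
    d=(np.c_[uv,np.ones(len(uv))]@np.linalg.inv(K).T)@E[:3,:3]
    c=-E[:3,:3].T@E[:3,3]
    return c+d*((z-c[2])/d[:,2])[:,None]
def proj(cal,P):
    E=cal["extrinsics"];q=(np.atleast_2d(P)@E[:3,:3].T+E[:3,3])@cal["K"].T
    return q[:,:2]/q[:,2:]
E
python3 - <<'E'
from h import *
for n,boxes in (("top",dict(mat=(170,150,245,240),jig=(280,115,335,222),cover=(292,168,325,206),blade=(188,176,220,212))),
                ("scene",dict(mat=(310,165,390,240),blade=(330,185,375,225),cover=(240,225,290,270)))):
    im=cv2.imread(f"pics/{n}0.png");cal=bot.calibration(n);hsv=cv2.cvtColor(im,cv2.COLOR_BGR2HSV)
    for k,(a,b,c,d) in boxes.items():
        s=hsv[b:d,a:c]; v=s[...,2];sa=s[...,1]
        if k=="mat": m=v<60
        elif k=="jig": m=sa<70
        elif k=="cover": m=(v>185)&(sa<60)
        else: m=(v>100)&(sa<80)
        m=cv2.morphologyEx(m.astype(np.uint8),cv2.MORPH_CLOSE,np.ones((5,5)))
        cs,_=cv2.findContours(m,cv2.RETR_EXTERNAL,cv2.CHAIN_APPROX_NONE)
        ct=max(cs,key=cv2.contourArea)+np.array([a,b])
        z=dict(mat=.004,jig=.022,cover=.019,blade=.006)[k]
        P=ray(cal,ct[:,0,:],z)[:,:2]
        r=cv2.minAreaRect((P*1000).astype(np.float32))
        print(n,k,np.round(r[0],1),np.round(r[1],1),round(r[2],2),np.round(cv2.boxPoints(r)).tolist())
t=cv2.imread("pics/top0.png")[110:240,170:340];cv2.imwrite("pics/c0.png",cv2.resize(t,None,fx=4.6,fy=4.6,interpolation=cv2.INTER_CUBIC))
E
```

```text
top mat [540.8 262.1] [131.9 180.9] 84.33 [[444.0, 205.0], [624.0, 188.0], [637.0, 319.0], [457.0, 337.0]]
top jig [610.3  -9. ] [252.8 102.4] 0.18 [[484.0, 42.0], [484.0, -61.0], [737.0, -60.0], [737.0, 43.0]]
top cover [559.7 -12.7] [ 86.  101.6] 88.66 [[508.0, -55.0], [609.0, -57.0], [611.0, 29.0], [510.0, 32.0]]
top blade [545.5 271.6] [77.8 60.7] 5.34 [[504.0, 298.0], [510.0, 238.0], [587.0, 245.0], [581.0, 305.0]]
scene mat [526.5 262.8] [137.8 231.5] 84.23 [[404.0, 206.0], [635.0, 183.0], [649.0, 320.0], [418.0, 343.0]]
scene blade [547.8 271.8] [72.8 57.4] 4.85 [[509.0, 297.0], [514.0, 240.0], [587.0, 246.0], [582.0, 303.0]]Traceback (most recent call last):
  File "<stdin>", line 13, in <module>
ValueError: max() iterable argument is empty
```

```bash
python3 - <<'E'
from h import *
cal=bot.calibration("top");im=cv2.imread("pics/top0.png")
t=cv2.resize(im[110:240,170:340],None,fx=4.6,fy=4.6,interpolation=cv2.INTER_CUBIC)
def draw(c,yaw,l,w,z,col):
    p=np.array([[-l,-w],[l,-w],[l,w],[-l,w]])/2@R.from_euler('z',yaw).as_matrix()[:2,:2].T+c
    uv=(proj(cal,np.c_[p,np.full(4,z)])-[170,110]+.5)*4.6
    cv2.polylines(t,[uv.astype(int)],True,col,1)
J=np.array([.6098,-.009])
draw([.541,.262],-.098,.19,.14,.004,(0,255,0));draw([.547,.2717],.089,.075,.056,.006,(0,0,255))
draw(J+[.0005,0],.003,.251,.102,.022,(0,255,0));draw(J,.003,.006,.084,.019,(0,0,255));draw(J-[.048,0],.003,.07,.07,.019,(255,0,0))
cv2.imwrite("pics/c1.png",t)
E
```

```text
(no output)
```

View pics/c1.png

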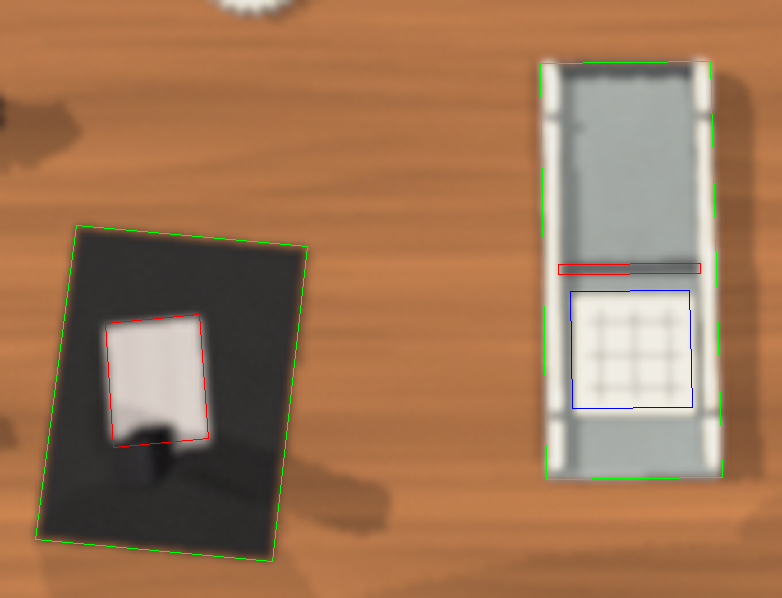

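The overlays fit the mat, the spatula and the jig. The ridge is at about (0.610, -0.009). The cover is roughly 15 mm short of the ridge, with almost no yaw.

```bash
cat >> h.py <<'E'
MAT=(.541,.262,-.098); JIG=(.6098,-.009,.003)
def spat(x,y,z,yaw,pitch=0): # spatula pose, pitch>0 nose down (deg)
    return np.array([x,y,z]),R.from_euler('z',yaw)*R.from_euler('y',np.radians(pitch))
def tool(sp,phi=50):
    p,r=sp;f=np.radians(phi);s,c=np.sin(f),np.cos(f)
    Rt=R.from_matrix(np.array([[-c,0,s],[0,1,0],[-s,0,-c]]))
    return p+r.apply(np.array([-.0515,0,.062])-.003*np.array([s,0,-c])),r*Rt
def now():
    o=bot.get_obs();q=o["tool_rot"];return o["tool_pos"],R.from_quat([q[1],q[2],q[3],q[0]])
def rel(t,base=None):
    p,r=base or now()
    return np.round(np.r_[r.inv().apply(t[0]-p)*1000,np.degrees((r.inv()*t[1]).as_rotvec())],2).tolist()
E
python3 - <<'E'
from h import *
S=spat(.547,.2717,.004,.089);T=tool(S)
b=now()
D=R.from_euler('z',.089)*R.from_matrix(np.diag([-1.,1,-1]))
print(T[0],rel((np.array([.43,.2,.26]),D)))
up=(T[0]+[0,0,.12],T[1]); print(rel(up,(np.array([.43,.2,.26]),D)),rel(T,up))
E
```

```text
[0.49341479 0.26691828 0.06792836] [473.68, -621.13, -19.23, -0.01, -0.14, -162.76]
[-69.11, 61.02, 72.07, -0.0, -50.0, 0.0] [91.93, -0.0, 77.13, 0.0, 0.0, 0.0]
```

>>> arm_command([
  [93,24,-31,-1,0,0,-7],
  [93,47,-62,-2,0,0,-14],
  [93,71,-93,-3,0,0,-21],
  [93,95,-124,-4,0,0,-28],
  [93,118,-155,-5,0,0,-35],
  [93,142,-186,-6,0,0,-42],
  [93,166,-217,-7,0,0,-49],
  [93,190,-248,-8,0,0,-56],
  [93,213,-279,-9,0,0,-63],
  [93,237,-310,-10,0,0,-70],
  [93,261,-341,-11,0,0,-77],
  [93,284,-373,-12,0,0,-84],
  [93,308,-404,-13,0,0,-91],
  [93,332,-435,-14,0,0,-98],
  [93,355,-466,-15,0,0,-105],
  [93,379,-497,-16,0,0,-112],
  [93,403,-528,-17,0,0,-119],
  [93,426,-559,-18,0,0,-126],
  [93,450,-590,-19,0,0,-133],
  [93,474,-621,-19,0,0,-140],
])

```text
time_s: 1.77
tool_pos: [0.4304, 0.2018, 0.2595]
tool_rot: [0.0, 0.15, 0.989, 0.0]
force: [0.1, -0.1, 0.4]
opening: 0.0931
grasp_force: 0.0
```

```bash
python3 - <<'E'
from h import *
S=spat(.547,.2717,.004,.089);T=tool(S)
print(bot.get_obs()["joints"],now()[0],rel((T[0]+[0,0,.12],T[1])),bot.get_obs()["time_s"])
E
```

```text
[ 3.30530186e-01 -2.20392011e-01  1.79424655e+00 -6.47276905e-05
  1.56760995e+00 -9.38474589e-01] [0.43037587 0.20177515 0.25952302] [-40.82, 80.93, 71.6, -9.77, -49.34, -20.94] 1.7667
```

>>> arm_command([
  [93,-5,10,9,-1.2,-6.2,-2.6],
  [93,-10,20,18,-2.4,-12.3,-5.2],
  [93,-15,30,27,-3.7,-18.5,-7.9],
  [93,-20,40,36,-4.9,-24.7,-10.5],
  [93,-25,50,45,-6.1,-30.8,-13.1],
  [93,-31,61,54,-7.3,-37,-15.7],
  [93,-36,71,63,-8.5,-43.2,-18.3],
  [93,-40.8,80.9,71.6,-9.77,-49.34,-20.94],
  [93,-40.8,80.9,71.6,-9.77,-49.34,-20.94],
  [93,-40.8,80.9,71.6,-9.77,-49.34,-20.94],
])

```text
time_s: 2.6
tool_pos: [0.4919, 0.2634, 0.1847]
tool_rot: [0.419, -0.038, 0.907, 0.016]
force: [0.6, 0.7, 1.6]
opening: 0.093
grasp_force: 0.0
```

```bash
python3 - <<'E'
from h import *
S=spat(.547,.2717,.004,.089);T=tool(S)
b=now();im=bot.camera("wrist");cv2.imwrite("pics/w1.png",im);print(bot.calibration("wrist")["extrinsics"].round(3))
print(bot.get_obs()["joints"].round(2),b[0],rel(T))
E
```

```text
[[-0.083  0.997  0.001 -0.222]
 [ 0.406  0.033  0.913 -0.346]
 [ 0.91   0.076 -0.407 -0.232]
 [ 0.     0.     0.     1.   ]]
[ 0.67 -0.53  2.4  -0.77  0.65 -0.5 ] [0.49188049 0.26337945 0.18472926] [91.01, 2.89, 77.55, -0.34, -0.25, -0.31]
```

View pics/w1.png

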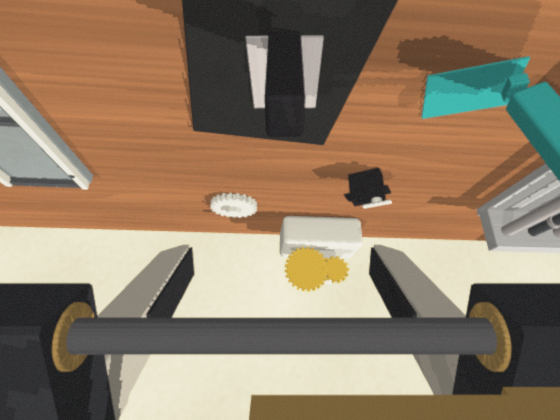

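The wrist view shows the handle and blade centred between the open fingers, at about (285,80). Joint 3 is close to its limit, so I'll fit the arm's geometry to choose the grip tilt.

```bash
cat >> h.py <<'E'
def fk(j,g): # wrist-centre arm model: r,z in arm plane
    L1,L2,e,b,h=g;a=j[1];s=j[1]+j[2]
    return b+L1*np.sin(a)+L2*np.sin(s)+e*np.cos(s),h+L1*np.cos(a)+L2*np.cos(s)-e*np.sin(s)
E
python3 - <<'E'
from h import *
from scipy.optimize import least_squares
o=bot.get_obs();b=now()
data=[([-1.26638848,.13114988,1.48929353],np.array([.22787093,-.55447163,.23958632]),np.array([0,0,-1.])),
([.330530186,-.220392011,1.79424655],np.array([.43037587,.20177515,.25952302]),np.array([0,0,-1.])),
(o["joints"],b[0],b[1].apply([0,0,1.]))]
def f(x):
    out=[]
    for j,p,z in data:
        w=p-x[5]*z;r,zz=fk(j,x[:5])
        out+=[w[0]-r*np.cos(j[0]),w[1]-r*np.sin(j[0]),w[2]-zz]
    return np.r_[out,1e-3*(x-[.4,.5,0,.05,.2,.236])]
s=least_squares(f,[.4,.5,0,.05,.2,.236]);print(s.x.round(4),abs(f(s.x)[:9]).max())
g=s.x;json.dump(g.tolist(),open("g.json","w"))
def ik(T):
    w=T[0]-g[5]*T[1].apply([0,0,1]);r=np.hypot(*w[:2])
    q=least_squares(lambda q:np.array(fk([0,*q],g[:5]))-[r,w[2]],[0.,1.8]).x
    return q.round(2)
J=np.array(JIG)
for phi in(30,40,50):
  print(phi,"mat",ik(tool(spat(.547,.2717,.004,.089),phi)))
  for xo,z,pt in((-.160,.02,0),(-.12,.015,6),(-.055,.015,6)):print("  ins",xo,ik(tool(spat(J[0]+xo,J[1],z,0,pt),phi)),"sum",np.pi-np.radians(phi-pt))
  for pt in(60,90,105):print("  flip",pt,ik(tool(spat(J[0]-.01,J[1],.06,0,pt),phi)),"sum",np.pi-np.radians(phi-pt))
E
```

```text
[ 0.3369  0.3786 -0.1428  0.1676  0.0217  0.236 ] 0.04897051717666462
30 mat [-0.34  2.43]
  ins -0.16 [-1.    2.72] sum 2.6179938779914944
  ins -0.12 [-0.73  2.59] sum 2.722713633111154
  ins -0.055 [-0.49  2.47] sum 2.722713633111154
  flip 60 [0.55 1.3 ] sum 3.665191429188092
  flip 90 [1.1  0.69] sum 4.1887902047863905
  flip 105 [1.39 0.36] sum 4.4505895925855405
40 mat [-0.42  2.55]
  ins -0.16 [-1.18  2.82] sum 2.443460952792061
  ins -0.12 [-0.87  2.7 ] sum 2.548180707911721
  ins -0.055 [-0.62  2.59] sum 2.548180707911721
  flip 60 [0.42 1.43] sum 3.490658503988659
  flip 90 [0.96 0.85] sum 4.014257279586958
  flip 105 [1.34 0.36] sum 4.276056667386108
50 mat [-0.49  2.67]
  ins -0.16 [-1.37  2.93] sum 2.2689280275926285
  ins -0.12 [-1.03  2.82] sum 2.373647782712288
  ins -0.055 [-0.74  2.71] sum 2.373647782712288
  flip 60 [0.3  1.57] sum 3.316125578789226
  flip 90 [0.82 1.01] sum 3.839724354387525
  flip 105 [1.1  0.69] sum 4.101523742186674
```

```bash
cat > k.py <<'E'
from h import *
from scipy.optimize import least_squares
def FK(j,x,mode=0):
    L1,L2,e,b,h,d,off=x
    A=R.from_euler('z',j[0]);B=A*R.from_euler('y',j[1]);C=B*R.from_euler('y',j[2]);D=C*R.from_euler('z',j[3]);E=D*R.from_euler('y',j[4])
    p=A.apply([b,0,h])+B.apply([0,0,L1])+C.apply([e,0,L2])+E.apply([0,0,d])
    return p+(A if mode==0 else D).apply([0,off,0]),E*R.from_euler('z',j[5])
def solve(T,x,q0):
    f=lambda q:np.r_[(FK(q,x)[0]-T[0])*5,(FK(q,x)[1].inv()*T[1]*R.from_euler('z',TW)).as_rotvec()]
    s=least_squares(f,q0);return s.x.round(2),abs(s.fun).max()
TW=0.
E
python3 - <<'E'
from k import *
o=bot.get_obs();b=now()
data=[([-1.26638848,.13114988,1.48929353,0,1.52298,-.0854],np.array([.22787093,-.55447163,.23958632])),
([.330530186,-.220392011,1.79424655,0,1.56761,-.93847],np.array([.43037587,.20177515,.25952302])),
(o["joints"],b[0])]
for m in(0,1):
    x0=np.array([.4,.5,0,.0,.2,.236,.051])
    f=lambda x:np.r_[np.ravel([FK(j,x,m)[0]-p for j,p in data]),1e-3*(x-x0)]
    s=least_squares(f,x0);print(m,s.x.round(3),abs(s.fun).max())
print((FK(o["joints"],s.x)[1].inv()*b[1]).as_rotvec())
E
```

```text
0 [0.369 0.553 0.062 0.    0.318 0.355 0.051] 0.00011942967215890555
1 [ 0.357  0.378 -0.007  0.173  0.225  0.323  0.051] 0.004294280448801119
[-3.69944320e-16 -5.16380613e-16  1.57079633e+00]
```

```bash
sed -i 's/^TW=0./TW=-np.pi\/2\nX=[0.369,0.553,0.062,0,0.318,0.355,0.051]/' k.py; python3 - <<'E'
from k import *
J=np.array(JIG);q0=bot.get_obs()["joints"]
for phi in(15,25,35,45):
  q,e=solve(tool(spat(.547,.2717,.004,.089),phi),X,q0);print(phi,"mat",q,round(e,3))
  for xo,z,pt in((-.160,.02,6),(-.09,.015,6),(-.055,.015,6),(-.03,.04,45),(-.01,.06,75),(0,.06,90),(0,.06,105)):
    q,e=solve(tool(spat(J[0]+xo,J[1],z,0,pt),phi),X,q);print("  ",xo,pt,q,round(e,3))
E
```

```text
15 mat [ 0.46 -0.02  2.   -0.12  0.92 -1.14] 0.0
   -0.16 6 [-0.17 -0.49  2.32  0.03  1.15 -1.75] 0.0
   -0.09 6 [-0.14 -0.23  2.14  0.03  1.08 -1.72] 0.0
   -0.055 6 [-0.13 -0.13  2.05  0.02  1.06 -1.71] 0.0
   -0.03 45 [-0.08  0.69  1.08 -0.04  1.89 -1.65] 0.0
   -0.01 75 [-0.06  1.56 -0.11 -0.12  2.66 -1.71] 0.077
   0 90 [-0.06  1.6  -0.11 -0.14  2.7  -1.73] 0.28
   0 105 [-0.06  1.66 -0.11 -0.2   2.78 -1.78] 0.467
25 mat [ 0.51 -0.13  2.14 -0.26  0.74 -0.99] 0.0
   -0.16 6 [-0.21 -0.73  2.5   0.08  1.05 -1.81] 0.0
   -0.09 6 [-0.17 -0.42  2.31  0.07  0.92 -1.77] 0.0
   -0.055 6 [-0.15 -0.29  2.22  0.06  0.89 -1.76] 0.0
   -0.03 45 [-0.08  0.52  1.28 -0.03  1.7  -1.65] 0.0
   -0.01 75 [-0.07  1.4   0.11 -0.08  2.51 -1.68] 0.0
   0 90 [-0.06  1.57 -0.11 -0.11  2.63 -1.71] 0.186
   0 105 [-0.06  1.62 -0.11 -0.14  2.69 -1.73] 0.353
35 mat [ 0.57 -0.21  2.28 -0.51  0.58 -0.72] 0.0
   -0.16 6 [-0.26 -1.06  2.7   0.15  1.02 -1.88] 0.0
   -0.09 6 [-0.2  -0.61  2.49  0.14  0.77 -1.85] 0.0
   -0.055 6 [-0.18 -0.46  2.39  0.13  0.71 -1.83] 0.0
   -0.03 45 [-0.09  0.35  1.47 -0.02  1.5  -1.66] 0.0
   -0.01 75 [-0.07  1.08  0.54 -0.06  2.21 -1.66] 0.0
   0 90 [-0.06  1.54 -0.11 -0.09  2.57 -1.69] 0.097
   0 105 [-0.06  1.59 -0.11 -0.11  2.62 -1.71] 0.262
45 mat [ 0.64 -0.23  2.39 -0.97  0.47 -0.25] 0.0
   -0.16 6 [-0.33 -1.85  3.03  0.21  1.33 -1.88] 0.018
   -0.09 6 [-0.24 -2.66  3.39  0.15  1.74 -1.73] 0.0
   -0.055 6 [-0.21 -2.83  3.5   0.14  1.8  -1.71] 0.0
   -0.03 45 [-0.1  -3.86  4.41 -0.    2.59 -1.67] 0.0
   -0.01 75 [-0.07 -4.29  5.25 -0.09  2.71 -1.71] 0.0
   0 90 [-0.06 -4.71  6.09 -0.08  2.55 -1.68] 0.0
   0 105 [-0.06 -4.72  6.17 -0.09  2.56 -1.69] 0.174
```

```bash
cat >> k.py <<'E'
def tipose(xt,zt,pitch,y=0.,yaw=None): # tip at jig x, height zt above deck
    r=spat(0,0,0,JIG[2] if yaw is None else yaw,pitch)[1]
    t=np.array([JIG[0],JIG[1],.012])+R.from_euler('z',JIG[2]).apply([xt,y,zt])
    return t-r.apply([.0375,0,0]),r
E
python3 - <<'E'
from k import *
q0=bot.get_obs()["joints"]
for phi in(38,42,46):
  q,e=solve(tool(spat(.547,.2717,.004,.089),phi),X,q0);print(phi,"mat",q,round(e,3))
  q=solve(tool(tipose(-.05,.03,20),phi),X,[-.2,-.3,2.2,.1,1,-1.8])[0]
  for xt,z,pt in((-.1,.03,18),(-.1,.0,18),(-.05,0,16),(-.025,.0,14),(-.015,.01,45),(-.012,.02,70),(-.01,.02,80),(-.005,.03,90),(-.01,.03,90),(-.005,.04,95)):
    q,e=solve(tool(tipose(xt,z,pt),phi),X,q);print("  ",xt,pt,q,round(e,3))
E
```

```text
38 mat [ 0.59 -0.22  2.31 -0.62  0.53 -0.61] 0.0
   -0.1 18 [-0.19 -0.63  2.36  0.07  1.07 -1.79] 0.0
   -0.1 18 [-0.19 -0.59  2.4   0.08  0.99 -1.79] 0.0
   -0.05 16 [-0.17 -0.43  2.31  0.08  0.89 -1.78] 0.0
   -0.025 14 [-0.17 -0.38  2.29  0.09  0.83 -1.79] 0.0
   -0.015 45 [-0.1   0.26  1.55 -0.01  1.45 -1.67] 0.0
   -0.012 70 [-0.07  0.83  0.86 -0.04  2.01 -1.65] 0.0
   -0.01 80 [-0.07  1.12  0.48 -0.06  2.27 -1.66] 0.0
   -0.005 90 [-0.06  1.52 -0.11 -0.1   2.58 -1.7 ] 0.057
   -0.01 90 [-0.06  1.52 -0.11 -0.1   2.59 -1.7 ] 0.044
   -0.005 95 [-0.06  1.52 -0.11 -0.1   2.6  -1.7 ] 0.123
42 mat [ 0.62 -0.23  2.36 -0.81  0.49 -0.42] 0.0
   -0.1 18 [-0.2  -0.72  2.44  0.1   1.02 -1.81] 0.0
   -0.1 18 [-0.2  -0.68  2.47  0.1   0.95 -1.82] 0.0
   -0.05 16 [-0.18 -0.51  2.38  0.11  0.83 -1.81] 0.0
   -0.025 14 [-0.18 -0.45  2.35  0.12  0.76 -1.82] 0.0
   -0.015 45 [-0.1   0.19  1.62 -0.01  1.38 -1.67] 0.0
   -0.012 70 [-0.07  0.75  0.95 -0.04  1.93 -1.65] 0.0
   -0.01 80 [-0.07  1.03  0.6  -0.05  2.17 -1.66] 0.0
   -0.005 90 [-0.06  1.51 -0.11 -0.09  2.56 -1.69] 0.019
   -0.01 90 [-0.06  1.51 -0.11 -0.09  2.57 -1.69] 0.006
   -0.005 95 [-0.06  1.51 -0.11 -0.1   2.58 -1.7 ] 0.086
46 mat [ 0.65 -0.23  2.4  -1.03  0.46 -0.19] 0.0
   -0.1 18 [-0.22 -0.82  2.51  0.13  0.98 -1.84] 0.0
   -0.1 18 [-0.22 -0.78  2.54  0.13  0.91 -1.85] 0.0
   -0.05 16 [-0.2  -0.58  2.45  0.14  0.77 -1.85] 0.0
   -0.025 14 [-0.19 -0.51  2.42  0.16  0.69 -1.86] 0.0
   -0.015 45 [-0.11  0.13  1.69  0.    1.3  -1.68] 0.0
   -0.012 70 [-0.08  0.68  1.04 -0.03  1.84 -1.65] 0.0
   -0.01 80 [-0.07  0.94  0.71 -0.05  2.08 -1.65] 0.0
   -0.005 90 [-0.06  1.33  0.17 -0.07  2.41 -1.67] 0.0
   -0.01 90 [-0.06  1.28  0.24 -0.07  2.39 -1.67] 0.0
   -0.005 95 [-0.06  1.5  -0.11 -0.09  2.56 -1.69] 0.048
```

```bash
python3 - <<'E'
from k import *
T=tool(spat(.5465,.2717,.004,.089),45)
print(rel((T[0]+[0,0,.0],T[1])))
E
```

```text
[91.07, 2.93, 77.18, -0.33, 4.75, -0.33]
```

>>> arm_command([
  [93,18,0.6,15.4,0,1,0],
  [93,36,1.2,31,-0.1,2,-0.1],
  [93,55,1.8,46,-0.2,3,-0.2],
  [93,73,2.4,62,-0.3,4,-0.3],
  [93,91,2.9,77,-0.3,4.75,-0.3],
  [93,91,2.9,77,-0.3,4.75,-0.3],
  [93,91,2.9,77,-0.3,4.75,-0.3],
])

```text
time_s: 3.23
tool_pos: [0.4954, 0.2666, 0.0696]
tool_rot: [0.384, -0.04, 0.922, 0.016]
force: [0.2, -0.4, 1.8]
opening: 0.0934
grasp_force: 0.0
```

```bash
python3 - <<'E'
from k import *
T=tool(spat(.5465,.2717,.004,.089),45)
o=bot.get_obs();print(rel(T),o["joints"].round(2),o["force"].round(1))
im=bot.camera("top")[150:245,170:270];cv2.imwrite("pics/t2.png",cv2.resize(im,None,fx=6,fy=6,interpolation=cv2.INTER_CUBIC))
E
```

```text
[2.65, 0.58, -0.59, -0.14, 0.17, -0.08] [ 0.64 -0.23  2.39 -0.97  0.47 -0.24] [ 0.2 -0.4  1.8]
```

View pics/t2.png

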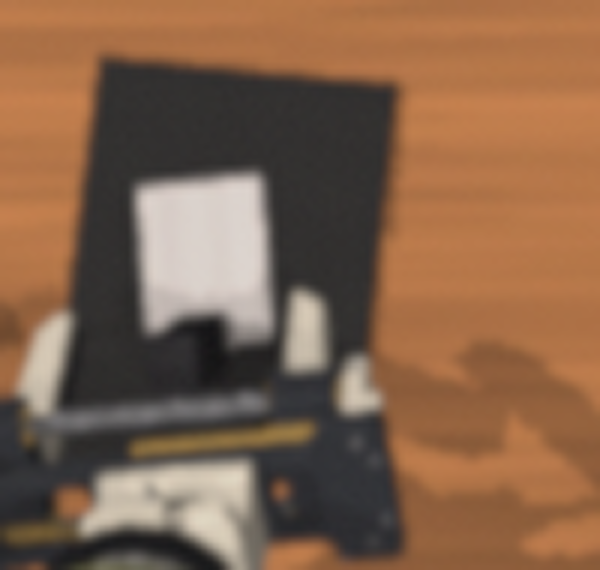

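The fingers straddle the handle symmetrically, at columns 55 and 305 with the handle at about 185. I'll make a small correction and close.

>>> arm_command([
  [93,2.6,0.6,-0.6,-0.1,0.2,-0.1],
  [93,2.6,0.6,-0.6,-0.1,0.2,-0.1],
  [60,2.6,0.6,-0.6,-0.1,0.2,-0.1],
  [30,2.6,0.6,-0.6,-0.1,0.2,-0.1],
  [10,2.6,0.6,-0.6,-0.1,0.2,-0.1],
  [10,2.6,0.6,-0.6,-0.1,0.2,-0.1],
  [10,2.6,0.6,-0.6,-0.1,0.2,-0.1],
  [10,2.6,0.6,-0.6,-0.1,0.2,-0.1],
  [10,2.6,0.6,-0.6,-0.1,0.2,-0.1],
])

```text
time_s: 4.03
tool_pos: [0.4918, 0.2675, 0.0673]
tool_rot: [0.383, -0.043, 0.923, 0.017]
force: [-0.1, 0.1, 0.2]
opening: 0.0509
grasp_force: 0.0
```

```bash
python3 - <<'E'
from k import *
T=tool(spat(.5465,.2717,.004,.089),45)
o=bot.get_obs();print(rel(T),o["joints"].round(2),o["force"].round(1),o["torque"].round(2),o["opening"],o["grasp_force"])
b=now();np.save("grasp.npy",np.r_[b[0],b[1].as_quat()])
E
```

```text
[-1.45, -0.73, 0.31, 0.12, 0.04, 0.15] [ 0.64 -0.24  2.4  -0.97  0.46 -0.24] [-0.1  0.1  0.2] [ 0.08  0.2  -0.03] 0.05089973522996332 0.0
```

Still closing slowly; I'll hold longer.

>>> arm_command([
  [10,-0.7,-0.4,0.2,0,0,0],
  [10,-0.7,-0.4,0.2,0,0,0],
  [10,-0.7,-0.4,0.2,0,0,0],
  [10,-0.7,-0.4,0.2,0,0,0],
  [10,-0.7,-0.4,0.2,0,0,0],
  [10,-0.7,-0.4,0.2,0,0,0],
  [10,-0.7,-0.4,0.2,0,0,0],
])

```text
time_s: 4.62
tool_pos: [0.4925, 0.2671, 0.0677]
tool_rot: [0.383, -0.043, 0.923, 0.017]
force: [-0.2, -1.0, 0.4]
opening: 0.0219
grasp_force: 30.0
```

```bash
python3 - <<'E'
from k import *
T=tool(spat(.5465,.2717,.004,.089),45)
o=bot.get_obs();print(rel(T),o["force"].round(1),o["torque"].round(2),o["opening"],o["grasp_force"])
b=now();np.save("grasp.npy",np.r_[b[0],b[1].as_quat()])
U=(b[0]+[0,0,.09],b[1]);print("up",rel(U))
E
```

```text
[-0.67, -0.26, 0.11, 0.11, 0.04, 0.14] [-0.2 -1.   0.4] [-0.13  0.24 -0.11] 0.021887804180347446 29.993659257888794
up [-63.68, -0.04, -63.59, 0.0, 0.0, 0.0]
```

```bash
cat >> k.py <<'E'
def setH(sp):
    b=now();i=b[1].inv();np.save("H.npy",np.r_[i.apply(sp[0]-b[0]),(i*sp[1]).as_quat()])
def held(sp):
    h=np.load("H.npy");r=sp[1]*R.from_quat(h[3:]).inv();return sp[0]-r.apply(h[:3]),r
def spnow():
    h=np.load("H.npy");b=now();return b[0]+b[1].apply(h[:3]),b[1]*R.from_quat(h[3:])
def report():
    o=bot.get_obs();p,r=spnow();t=p+r.apply([.0375,0,0]);j=R.from_euler('z',-JIG[2]).apply(t-[JIG[0],JIG[1],.012])*1000
    print("t%.1f tip(jig mm)"%o["time_s"],j.round(1),"yaw,pitch",np.degrees(r.as_euler('ZYX'))[:2].round(2),"F",o["force"].round(1),"M",o["torque"].round(2),"grip",o["grasp_force"].round(1),"q",o["joints"].round(2))
E
python3 - <<'E'
from k import *
S=spat(.5465,.2717,.004,.089);setH(S);b=now()
U=(b[0]+[0,0,.09],b[1])
A=held(tipose(-.105,.06,20))
print(rel(A,U)); print(solve(A,X,[-.2,-.7,2.4,.1,1,-1.8]))
E
```

```text
[50.79, -270.43, -58.5, 2.79, 19.99, 4.09]
(array([-0.21, -0.79,  2.42,  0.1 ,  1.09, -1.82]), np.float64(7.394605761046336e-13))
```

>>> arm_command([
  [10,-1.5,0,-1.5,0,0,0],
  [10,-6,0,-6,0,0,0],
  [10,-14,0,-14,0,0,0],
  [10,-26,0,-26,0,0,0],
  [10,-40,0,-40,0,0,0],
  [10,-52,0,-52,0,0,0],
  [10,-60,0,-60,0,0,0],
  [10,-64,0,-64,0,0,0],
  [10,-64,0,-64,0,0,0],
  [10,-64,0,-64,0,0,0],
])

```text
time_s: 5.45
tool_pos: [0.4923, 0.2672, 0.1579]
tool_rot: [0.383, -0.043, 0.923, 0.018]
force: [-1.0, -0.9, -2.0]
opening: 0.0219
grasp_force: 30.0
```

```bash
python3 - <<'E'
from k import *
report()
for k in("top","scene"):
    cv2.imwrite(f"pics/l_{k}.png",bot.camera(k))
sp=spnow()
C=sp[0]+sp[1].apply(np.array([[.0375,.028,.002],[.0375,-.028,.002],[-.02,-.028,.002],[-.02,.028,.002]]))
ims=[]
for k,(a,b_) in (("top",(150,140)),("scene",(290,110))):
    im=cv2.imread(f"pics/l_{k}.png")[b_:b_+100,a:a+95];im=cv2.resize(im,None,fx=4,fy=4,interpolation=cv2.INTER_CUBIC)
    uv=((proj(bot.calibration(k),C)-[a,b_]+.5)*4).astype(int);cv2.polylines(im,[uv],True,(0,0,255),1);ims.append(im)
cv2.imwrite("pics/l.png",np.hstack(ims))
A=held(tipose(-.105,.06,20));print(rel(A))
E
```

```text
Traceback (most recent call last):
  File "k.py", line 25, in report
    print("t%.1f tip(jig mm)"%o["time_s"],j.round(1),"yaw,pitch",np.degrees(r.as_euler('ZYX'))[:2].round(2),"F",o["force"].round(1),"M",o["torque"].round(2),"grip",o["grasp_force"].round(1),"q",o["joints"].round(2))
                                                                                                                                                                    ^^^^^^^^^^^^^^^^^^^^^^
AttributeError: 'float' object has no attribute 'round'
```

```bash
sed -i 's/o\["grasp_force"\].round(1)/round(o["grasp_force"],1)/' k.py; python3 - <<'E'
from k import *
report()
for k in("top","scene"):
    cv2.imwrite(f"pics/l_{k}.png",bot.camera(k))
sp=spnow()
C=sp[0]+sp[1].apply(np.array([[.0375,.028,.002],[.0375,-.028,.002],[-.02,-.028,.002],[-.02,.028,.002]]))
ims=[]
for k,(a,b_) in (("top",(150,140)),("scene",(290,110))):
    im=cv2.imread(f"pics/l_{k}.png")[b_:b_+100,a:a+95];im=cv2.resize(im,None,fx=4,fy=4,interpolation=cv2.INTER_CUBIC)
    uv=((proj(bot.calibration(k),C)-[a,b_]+.5)*4).astype(int);cv2.polylines(im,[uv],True,(0,0,255),1);ims.append(im)
cv2.imwrite("pics/l.png",np.hstack(ims))
A=held(tipose(-.105,.06,20));print(rel(A))
E
```

```text
t5.5 tip(jig mm) [-25.3 284.1  82.2] yaw,pitch [5.1 0. ] F [-1.  -0.9 -2. ] M [ 0.06  0.4  -0.02] grip 30.0 q [ 0.64 -0.46  2.36 -0.67  0.64 -0.6 ]
[49.78, -270.12, -58.46, 2.75, 19.89, 4.12]
```

View pics/l.png

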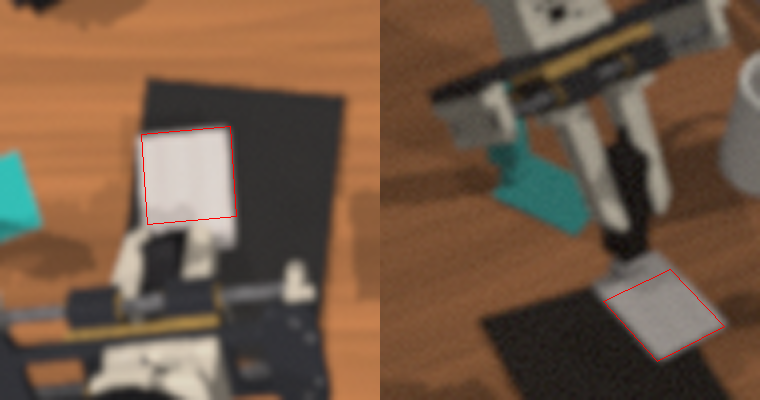

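The overlay matches the blade in both views (within about 2 mm), so the blade hasn't pitched in the grip. Now to the jig.

>>> arm_command([
  [10,1,-6,-1,0,0.4,0],
  [10,4,-22,-5,0.2,1.6,0.3],
  [10,8,-45,-10,0.5,3.3,0.7],
  [10,13,-70,-15,0.7,5.2,1.1],
  [10,18,-97,-21,1,7.1,1.5],
  [10,23,-124,-27,1.3,9.1,1.9],
  [10,28,-151,-33,1.5,11.1,2.3],
  [10,33,-178,-39,1.8,13.1,2.7],
  [10,38,-205,-44,2.1,15.1,3.1],
  [10,42,-230,-50,2.3,17,3.5],
  [10,46,-251,-54,2.5,18.5,3.8],
  [10,49,-265,-57.5,2.7,19.5,4],
  [10,49.8,-270,-58.5,2.75,19.9,4.1],
  [10,49.8,-270,-58.5,2.75,19.9,4.1],
  [10,49.8,-270,-58.5,2.75,19.9,4.1],
])

```text
time_s: 6.8
tool_pos: [0.4408, -0.0085, 0.1635]
tool_rot: [0.217, -0.003, 0.976, 0.002]
force: [0.5, -0.1, -0.8]
opening: 0.0218
grasp_force: 30.0
```

```bash
python3 - <<'E'
from k import *
report()
im=bot.camera("top");cv2.imwrite("pics/j_top.png",im)
im=cv2.resize(im[110:240,250:370],None,fx=4.6,fy=4.6,interpolation=cv2.INTER_CUBIC)
sp=spnow();C=sp[0]+sp[1].apply(np.array([[.0375,.028,.002],[.0375,-.028,.002],[-.02,-.028,.002],[-.02,.028,.002]]))
cv2.polylines(im,[((proj(bot.calibration("top"),C)-[250,110]+.5)*4.6).astype(int)],True,(0,0,255),1);cv2.imwrite("pics/j1.png",im)
A=held(tipose(-.1,.008,20));print(rel(A))
E
```

```text
t6.8 tip(jig mm) [-104.6    0.9   60.3] yaw,pitch [ 0.17 19.98] F [ 0.5 -0.1 -0.8] M [ 0.01  0.19 -0.04] grip 30.0 q [-0.21 -0.79  2.42  0.11  1.09 -1.82]
[17.94, -1.37, 49.35, 0.09, 0.03, -0.0]
```

View pics/j1.png

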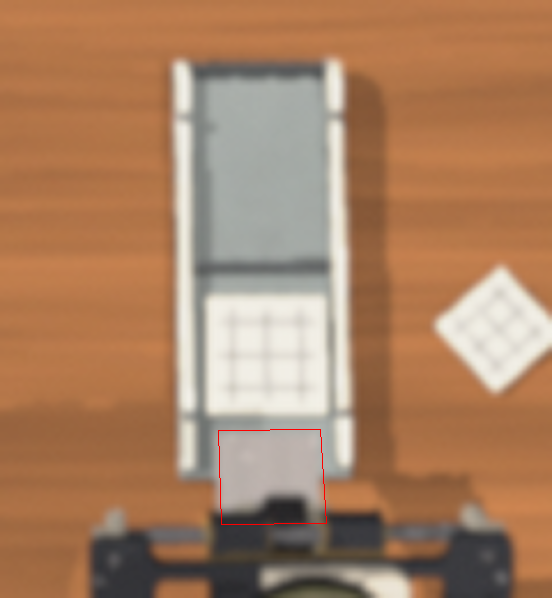

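The blade's edge is right behind the cover (drawn outline at row 430, cover's near edge at row 415) and centred in the channel. Lowering.

>>> arm_command([
  [10,4,-0.3,11,0,0,0],
  [10,9,-0.7,25,0,0,0],
  [10,13,-1,37,0,0,0],
  [10,16.5,-1.2,45,0,0,0],
  [10,18,-1.4,49,0.1,0,0],
  [10,18,-1.4,49,0.1,0,0],
  [10,18,-1.4,49,0.1,0,0],
])

```text
time_s: 7.43
tool_pos: [0.4456, -0.0095, 0.1125]
tool_rot: [0.217, -0.003, 0.976, 0.001]
force: [0.2, -0.5, -0.8]
opening: 0.0221
grasp_force: 30.0
```

```bash
python3 - <<'E'
from k import *
report();print(rel(held(tipose(-.1,.003,20))),rel(held(tipose(-.1,.001,20))))
E
```

```text
t7.4 tip(jig mm) [-99.7  -0.3   9.4] yaw,pitch [ 0.19 19.92] F [ 0.2 -0.5 -0.8] M [0.06 0.24 0.01] grip 30.0 q [-0.21 -0.72  2.47  0.11  0.96 -1.83]
[2.82, 0.23, 5.65, -0.02, 0.08, 0.04] [3.67, 0.23, 7.46, -0.02, 0.08, 0.04]
```

>>> arm_command([
  [10,1,0,2,0,0,0],
  [10,2.6,0,5,0,0,0],
  [10,3.1,0,6.4,0,0,0],
  [10,3.1,0,6.4,0,0,0],
])

```text
time_s: 7.77
tool_pos: [0.4454, -0.01, 0.1051]
tool_rot: [0.217, -0.003, 0.976, 0.001]
force: [0.5, -0.4, -1.5]
opening: 0.0219
grasp_force: 30.0
```

>>> arm_command([
  [10,0.4,0,0.9,0,0,0],
  [10,0.4,0,0.9,0,0,0],
  [10,0.4,0,0.9,0,0,0],
])

```text
time_s: 8.02
tool_pos: [0.4456, -0.01, 0.1044]
tool_rot: [0.218, -0.003, 0.976, 0.001]
force: [-0.1, -0.5, -1.1]
opening: 0.0222
grasp_force: 30.0
```

>>> arm_command([
  [10,0.3,0,0.6,0,0,0],
  [10,0.3,0,0.6,0,0,0],
  [10,0.3,0,0.6,0,0,0],
])

```text
time_s: 8.27
tool_pos: [0.4455, -0.0099, 0.1037]
tool_rot: [0.218, -0.003, 0.976, 0.001]
force: [0.2, 0.3, -0.0]
opening: 0.0218
grasp_force: 30.0
```

```bash
python3 - <<'E'
from k import *
report()
E
```

```text
t8.3 tip(jig mm) [-99.8  -0.8   0.5] yaw,pitch [ 0.14 19.91] F [ 0.2  0.3 -0. ] M [ 0.04  0.18 -0.03] grip 30.0 q [-0.21 -0.7   2.48  0.11  0.94 -1.84]
```

>>> arm_command([
  [10,0.2,0,0.4,0,0,0],
  [10,0.2,0,0.4,0,0,0],
  [10,0.2,0,0.4,0,0,0],
])

```text
time_s: 8.52
tool_pos: [0.4455, -0.0099, 0.1032]
tool_rot: [0.218, -0.003, 0.976, 0.001]
force: [-0.8, 0.3, -0.8]
opening: 0.0219
grasp_force: 30.0
```

>>> arm_command([
  [10,0.2,0,0.4,0,0,0],
  [10,0.2,0,0.4,0,0,0],
  [10,0.2,0,0.4,0,0,0],
])

```text
time_s: 8.77
tool_pos: [0.4454, -0.0099, 0.1027]
tool_rot: [0.217, -0.003, 0.976, 0.001]
force: [0.1, -0.7, -1.6]
opening: 0.022
grasp_force: 30.0
```

>>> arm_command([
  [10,0.2,0,0.4,0,0,0],
  [10,0.2,0,0.4,0,0,0],
  [10,0.2,0,0.4,0,0,0],
])

```text
time_s: 9.02
tool_pos: [0.4455, -0.0099, 0.1023]
tool_rot: [0.218, -0.003, 0.976, 0.001]
force: [0.5, -0.2, -0.7]
opening: 0.0217
grasp_force: 30.0
```

```bash
python3 - <<'E'
from k import *
report()
E
```

```text
t9.0 tip(jig mm) [-99.8  -0.8  -0.8] yaw,pitch [ 0.14 19.91] F [ 0.5 -0.2 -0.7] M [0.04 0.19 0.03] grip 30.0 q [-0.21 -0.7   2.48  0.11  0.93 -1.84]
```

>>> arm_command([
  [10,0.2,0,0.4,0,0,0],
  [10,0.2,0,0.4,0,0,0],
  [10,0.2,0,0.4,0,0,0],
])

```text
time_s: 9.27
tool_pos: [0.4457, -0.01, 0.1022]
tool_rot: [0.218, -0.003, 0.976, 0.001]
force: [-1.3, 0.2, 1.8]
opening: 0.0219
grasp_force: 30.0
```

>>> arm_command([
  [10,0.2,0,0.4,0,0,0],
  [10,0.2,0,0.4,0,0,0],
  [10,0.2,0,0.4,0,0,0],
])

```text
time_s: 9.52
tool_pos: [0.4459, -0.01, 0.102]
tool_rot: [0.218, -0.003, 0.976, 0.001]
force: [-2.6, -0.7, 5.1]
opening: 0.0219
grasp_force: 30.0
```

>>> arm_command([
  [10,0.2,0,0.4,0,0,0],
  [10,0.2,0,0.4,0,0,0],
  [10,0.2,0,0.4,0,0,0],
])

```text
time_s: 9.77
tool_pos: [0.4461, -0.01, 0.1019]
tool_rot: [0.218, -0.003, 0.976, 0.001]
force: [-3.8, 1.0, 6.0]
opening: 0.0218
grasp_force: 30.0
```

```bash
python3 - <<'E'
from k import *
report()
E
```

```text
t9.8 tip(jig mm) [-99.   -0.9  -1.1] yaw,pitch [ 0.14 19.81] F [-3.8  1.   6. ] M [0.18 0.02 0.09] grip 30.0 q [-0.21 -0.7   2.48  0.11  0.93 -1.84]
```

```bash
sed -i 's/JIG\[1\],.012\]/JIG[1],.011]/g' k.py; grep -c "\.011\]" k.py
```

```text
2
```

>>> arm_command([
  [10,-0.3,0,-0.7,0,0,0],
  [10,-3,0,0.5,0,0,0],
  [10,-5.7,0,1.8,0,0,0],
  [10,-9.3,0,3.5,0,0,0],
  [10,-9.3,0,3.5,0,0,0],
  [10,-9.3,0,3.5,0,0,0],
])

```text
time_s: 10.27
tool_pos: [0.4559, -0.0099, 0.1021]
tool_rot: [0.218, -0.003, 0.976, 0.001]
force: [1.3, -0.5, 1.9]
opening: 0.0217
grasp_force: 30.0
```

```bash
python3 - <<'E'
from k import *
report()
E
```

```text
t10.3 tip(jig mm) [-89.3  -0.8  -0. ] yaw,pitch [ 0.14 19.85] F [ 1.3 -0.5  1.9] M [-0.07 -0.65 -0.01] grip 30.0 q [-0.2  -0.65  2.46  0.11  0.91 -1.83]
```

>>> arm_command([
  [10,-2.7,0,1.1,0,0,0],
  [10,-6,0,2.6,0,0,0],
  [10,-9.3,0,4.1,0,0,0],
  [10,-12.5,0,5.6,0,0,0],
  [10,-14.5,0,6.6,0,0,0],
  [10,-14.5,0,6.6,0,0,0],
])

```text
time_s: 10.77
tool_pos: [0.4715, -0.0098, 0.1021]
tool_rot: [0.218, -0.003, 0.976, 0.001]
force: [0.5, -0.8, 2.5]
opening: 0.0221
grasp_force: 30.0
```

```bash
python3 - <<'E'
from k import *
report()
E
```

```text
t10.8 tip(jig mm) [-73.8  -0.7  -0.1] yaw,pitch [ 0.14 19.9 ] F [ 0.5 -0.8  2.5] M [ 0.06 -0.45  0.05] grip 30.0 q [-0.19 -0.58  2.41  0.11  0.88 -1.82]
```

>>> arm_command([
  [10,-2,0,0.7,0,0,0],
  [10,-4.5,0,1.8,0,0,0],
  [10,-7,0,3,0,0,0],
  [10,-9.5,0,4.1,0,0,0],
  [10,-11,0,4.8,0,0,0],
  [10,-11,0,4.8,0,0,0],
])

```text
time_s: 11.27
tool_pos: [0.4832, -0.0097, 0.1021]
tool_rot: [0.217, -0.003, 0.976, 0.001]
force: [-1.5, -0.0, 2.6]
opening: 0.0217
grasp_force: 30.0
```

```bash
python3 - <<'E'
from k import *
report()
ims=[]
for k,(a,b_,c,d) in (("top",(270,110,350,230)),("scene",(225,205,325,325))):
    im=bot.camera(k)[b_:d,a:c];ims.append(cv2.resize(im,None,fx=4.4,fy=4.4,interpolation=cv2.INTER_CUBIC))
cv2.imwrite("pics/ins.png",np.hstack(ims))
E
```

```text
t11.3 tip(jig mm) [-62.2  -0.6  -0. ] yaw,pitch [ 0.15 19.94] F [-1.5 -0.   2.6] M [ 0.04 -0.17  0.  ] grip 30.0 q [-0.19 -0.53  2.38  0.11  0.86 -1.82]
```

View pics/ins.png

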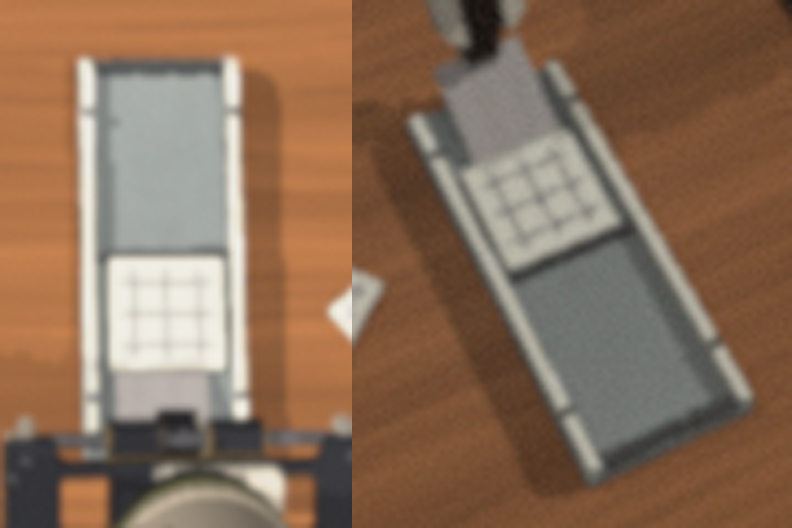

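The cover is square against the ridge (top view row ~255) and the blade is already about 11 mm under its near edge. Continuing the insertion.

>>> arm_command([
  [10,-2.5,0,1,0,0,0],
  [10,-5.5,0,2.4,0,0,0],
  [10,-9,0,4,0,0,0],
  [10,-12.5,0,5.6,0,0,0],
  [10,-16,0,7.3,0,0,0],
  [10,-19,0,8.7,0,0,0],
  [10,-19,0,8.7,0,0,0],
])

```text
time_s: 11.95
tool_pos: [0.5044, -0.0096, 0.1022]
tool_rot: [0.217, -0.003, 0.976, 0.001]
force: [0.9, -0.2, 0.9]
opening: 0.022
grasp_force: 30.0
```

```bash
python3 - <<'E'
from k import *
report()
E
```

```text
t11.9 tip(jig mm) [-40.9  -0.6   0. ] yaw,pitch [ 0.14 19.93] F [ 0.9 -0.2  0.9] M [ 0.02 -0.35 -0.03] grip 30.0 q [-0.17 -0.44  2.32  0.1   0.83 -1.8 ]
```

>>> arm_command([
  [10,-2.5,0,1.1,0,0,0],
  [10,-5.5,0,2.5,0,0,0],
  [10,-9,0,4.2,0,0,0],
  [10,-12.5,0,5.8,0,0,0],
  [10,-16,0,7.5,0,0,0],
  [10,-18.1,0,8.4,0,0,0],
  [10,-18.1,0,8.4,0,0,0],
])

```text
time_s: 12.53
tool_pos: [0.5244, -0.0095, 0.1023]
tool_rot: [0.217, -0.003, 0.976, 0.001]
force: [0.2, -0.3, -1.0]
opening: 0.0217
grasp_force: 30.0
```

```bash
cat >> k.py <<'E'
def flip(p,rho=.018,off=.0055):
    a=np.radians(p);s,c=np.sin(a),np.cos(a)
    return tipose(-.003-.004*s-rho*c-off*s,max(rho*s-off*c,0.0),p)
E
python3 - <<'E'
from k import *
report();q=bot.get_obs()["joints"]
b=now()
for p in(25,30,37,44,51,58,65,72,79,85):
    S=flip(p);T=held(S);q,e=solve(T,X,q);print(p,rel(T,b),q,round(e,4))
for xt,z,p in((-.013,.03,85),(-.012,.045,85),(0,.045,85),(.01,.045,85),(0,.035,85),(.01,.045,75)):
    q2,e=solve(held(tipose(xt,z,p)),X,q);print(xt,z,p,q2,round(e,4))
E
```

```text
t12.5 tip(jig mm) [-20.9  -0.5   0.1] yaw,pitch [ 0.14 19.93] F [ 0.2 -0.3 -1. ] M [0.04 0.02 0.02] grip 30.0 q [-0.17 -0.37  2.27  0.1   0.81 -1.8 ]
25 [-8.68, 0.45, -4.6, -0.05, 5.07, 0.01] [-0.15 -0.28  2.16  0.07  0.91 -1.76] 0.0
30 [-19.08, 0.42, -6.5, -0.06, 10.07, 0.01] [-0.14 -0.18  2.05  0.04  1.01 -1.73] 0.0
37 [-33.85, 0.39, -7.58, -0.08, 17.07, 0.03] [-0.12 -0.04  1.89  0.02  1.15 -1.7 ] 0.0
44 [-48.64, 0.35, -6.8, -0.1, 24.07, 0.04] [-0.11  0.1   1.73  0.    1.29 -1.69] 0.0
51 [-63.25, 0.31, -4.15, -0.11, 31.07, 0.05] [-0.1   0.25  1.56 -0.01  1.44 -1.67] 0.0
58 [-77.44, 0.27, 0.3, -0.13, 38.07, 0.06] [-0.09  0.4   1.38 -0.02  1.58 -1.66] 0.0
65 [-91.02, 0.23, 6.51, -0.15, 45.07, 0.07] [-0.08  0.56  1.19 -0.03  1.74 -1.66] 0.0
72 [-103.77, 0.19, 14.37, -0.16, 52.07, 0.08] [-0.08  0.73  0.99 -0.04  1.89 -1.66] 0.0
79 [-115.52, 0.14, 23.77, -0.18, 59.07, 0.09] [-0.07  0.91  0.76 -0.04  2.06 -1.66] 0.0
85 [-124.64, 0.11, 32.95, -0.19, 65.07, 0.1] [-0.07  1.1   0.52 -0.05  2.22 -1.66] 0.0
-0.013 0.03 85 [-0.07  1.09  0.51 -0.06  2.24 -1.66] 0.0
-0.012 0.045 85 [-0.07  1.09  0.48 -0.06  2.26 -1.66] 0.0
0 0.045 85 [-0.07  1.15  0.38 -0.06  2.3  -1.67] 0.0
0.01 0.045 85 [-0.07  1.21  0.28 -0.06  2.34 -1.67] 0.0
0 0.035 85 [-0.07  1.16  0.4  -0.06  2.29 -1.66] 0.0
0.01 0.045 75 [-0.07  0.88  0.74 -0.04  2.05 -1.66] 0.0
```

>>> arm_command([
  [10,-4.3,0.2,-2.3,0,2.5,0],
  [10,-8.7,0.4,-4.6,0,5.1,0],
  [10,-14,0.4,-5.6,0,7.6,0],
  [10,-19.1,0.4,-6.5,0,10.1,0],
  [10,-24,0.4,-6.9,0,12.4,0],
  [10,-29,0.4,-7.3,0,14.8,0],
  [10,-33.9,0.4,-7.6,0,17.1,0],
  [10,-33.9,0.4,-7.6,0,17.1,0],
])

```text
time_s: 13.2
tool_pos: [0.5531, -0.009, 0.1244]
tool_rot: [0.07, -0.003, 0.998, 0.0]
force: [-0.5, 0.2, -1.5]
opening: 0.0218
grasp_force: 30.0
```

```bash
python3 - <<'E'
from k import *
report();b=now()
for p in(44,51,58,65,72,79,85):print(p,rel(held(flip(p)),b))
E
```

```text
t13.2 tip(jig mm) [-21.9  -0.3   7.3] yaw,pitch [ 0.11 37.04] F [-0.5  0.2 -1.5] M [-0.    0.14 -0.12] grip 30.0 q [-0.12 -0.04  1.89  0.02  1.16 -1.7 ]
44 [-13.01, 0.05, -2.92, -0.11, 6.96, 0.03]
51 [-27.74, 0.0, -4.69, -0.13, 13.96, 0.03]
58 [-42.62, -0.04, -4.61, -0.15, 20.96, 0.04]
65 [-57.42, -0.08, -2.67, -0.17, 27.96, 0.05]
72 [-71.93, -0.12, 1.09, -0.18, 34.95, 0.06]
79 [-85.91, -0.16, 6.62, -0.2, 41.95, 0.07]
85 [-97.34, -0.2, 12.7, -0.22, 47.95, 0.07]
```

>>> arm_command([
  [10,-6.5,0,-1.5,0,3.5,0],
  [10,-13,0,-2.9,-0.1,7,0],
  [10,-20.4,0,-3.9,-0.1,10.5,0],
  [10,-27.7,0,-4.7,-0.1,14,0],
  [10,-35.2,0,-4.7,-0.1,17.5,0],
  [10,-42.6,0,-4.6,-0.15,21,0],
  [10,-50,0,-3.7,-0.15,24.5,0],
  [10,-57.4,-0.1,-2.7,-0.2,28,0],
  [10,-64.7,-0.1,-0.9,-0.2,31.5,0],
  [10,-71.9,-0.1,1.1,-0.2,35,0],
  [10,-71.9,-0.1,1.1,-0.2,35,0],
])

```text
time_s: 14.12
tool_pos: [0.6222, -0.0085, 0.127]
tool_rot: [-0.238, -0.003, 0.971, 0.001]
force: [-0.5, -0.1, -2.3]
opening: 0.0218
grasp_force: 30.0
```

```bash
python3 - <<'E'
from k import *
report();b=now()
for p in(79,85):print(p,rel(held(flip(p)),b))
ims=[]
for k,(a,b_,c,d) in (("top",(270,110,350,230)),("scene",(225,180,345,325))):
    im=bot.camera(k)[b_:d,a:c];s=528/im.shape[0];ims.append(cv2.resize(im,None,fx=s,fy=s,interpolation=cv2.INTER_CUBIC)[:528])
cv2.imwrite("pics/f72.png",np.hstack(ims))
E
```

```text
t14.1 tip(jig mm) [-20.9   0.3   9.4] yaw,pitch [ 0.51 72.54] F [-0.5 -0.1 -2.3] M [ 0.07 -0.54  0.05] grip 30.0 q [-0.08  0.74  0.99 -0.04  1.89 -1.66]
79 [-13.75, -0.23, -10.27, 0.03, 6.46, 0.11]
85 [-26.58, -0.28, -11.94, 0.01, 12.46, 0.12]
```

View pics/f72.png

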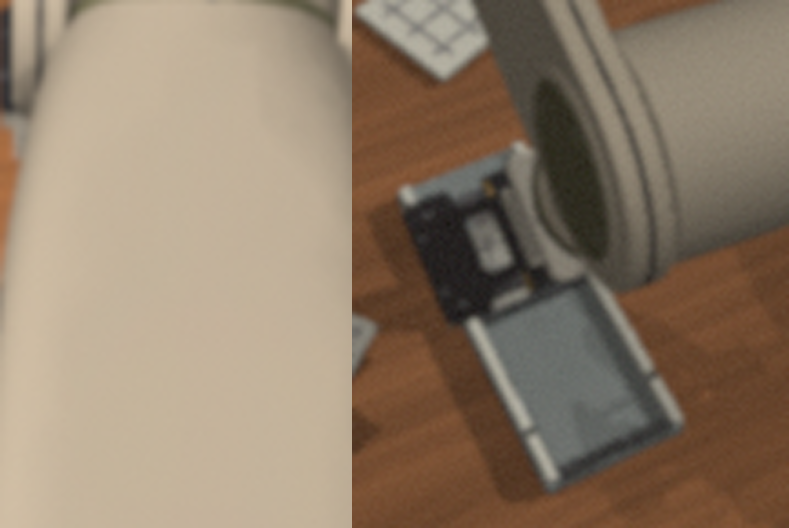

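The arm hides both views at this pose, and the reading is off because of lag. I'll hold to let it settle.

>>> arm_command([
  [10,0,0,0,0,0,0],
  [10,0,0,0,0,0,0],
  [10,0,0,0,0,0,0],
])

```text
time_s: 14.47
tool_pos: [0.6231, -0.0086, 0.1347]
tool_rot: [-0.231, -0.003, 0.973, 0.001]
force: [0.7, 0.2, -1.0]
opening: 0.0217
grasp_force: 30.0
```

```bash
python3 - <<'E'
from k import *
report();b=now()
for p in(72,79,85):print(p,rel(held(flip(p)),b))
cv2.imwrite("pics/wf.png",bot.camera("wrist"))
E
```

```text
t14.5 tip(jig mm) [-18.6   0.1  16.7] yaw,pitch [ 0.3  71.81] F [ 0.7  0.2 -1. ] M [ 0.03 -0.44 -0.  ] grip 30.0 q [-0.08  0.72  1.   -0.04  1.89 -1.66]
72 [-1.88, -0.1, 0.66, -0.0, 0.19, 0.06]
79 [-16.52, -0.15, -2.77, -0.02, 7.19, 0.07]
85 [-29.37, -0.19, -4.28, -0.04, 13.19, 0.08]
```

View pics/wf.png

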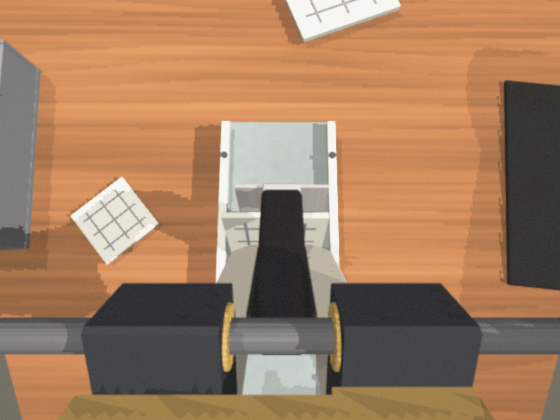

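The wrist view shows the cover standing grid side forward on the blade, between blade and handle (rows 212–245). That was my last picture view, so from here on I work by numbers.

>>> arm_command([
  [10,-5.5,0,-0.9,0,2.4,0],
  [10,-11,-0.1,-1.8,0,4.8,0],
  [10,-16.5,-0.1,-2.8,0,7.2,0],
  [10,-21,-0.1,-3.3,0,9.2,0],
  [10,-25,-0.2,-3.8,0,11.2,0],
  [10,-29.4,-0.2,-4.3,0,13.2,0.1],
  [10,-29.4,-0.2,-4.3,0,13.2,0.1],
  [10,-29.4,-0.2,-4.3,0,13.2,0.1],
  [10,-29.4,-0.2,-4.3,0,13.2,0.1],
])

```text
time_s: 15.27
tool_pos: [0.6513, -0.0086, 0.124]
tool_rot: [-0.342, -0.002, 0.94, 0.0]
force: [0.4, -0.0, -0.3]
opening: 0.0219
grasp_force: 30.0
```

```bash
python3 - <<'E'
from k import *
report();b=now()
for xt,z,p in((-.0125,.03,85),(-.0115,.045,85),(-.004,.046,85),(.004,.046,85),(.012,.045,85)):print(xt,z,p,rel(held(tipose(xt,z,p)),b))
E
```

```text
t15.3 tip(jig mm) [-14.1  -0.1  16.2] yaw,pitch [-0.28 85.07] F [ 0.4 -0.  -0.3] M [ 0.13 -0.58 -0.04] grip 30.0 q [-0.07  1.1   0.52 -0.06  2.22 -1.66]
-0.0125 0.03 85 [7.78, 0.07, -11.55, -0.04, -0.07, -0.02]
-0.0115 0.045 85 [16.66, 0.1, -23.68, -0.04, -0.07, -0.02]
-0.004 0.046 85 [11.56, 0.1, -29.27, -0.04, -0.07, -0.02]
0.004 0.046 85 [5.43, 0.09, -34.41, -0.04, -0.07, -0.02]
0.012 0.045 85 [-1.34, 0.08, -38.79, -0.04, -0.07, -0.02]
```

>>> arm_command([
  [10,2.5,0,-3.8,0,0,0],
  [10,5,0,-7.5,0,0,0],
  [10,7.8,0,-11.5,0,0,0],
  [10,10.8,0,-15.5,0,0,0],
  [10,13.7,0,-19.5,0,0,0],
  [10,16.7,0.1,-23.7,0,0,0],
  [10,16.7,0.1,-23.7,0,0,0],
  [10,14,0.1,-26.5,0,0,0],
  [10,11.6,0.1,-29.3,0,0,0],
  [10,8.5,0.1,-31.8,0,0,0],
  [10,5.4,0.1,-34.4,0,0,0],
  [10,2,0.1,-36.6,0,0,0],
  [10,-1.3,0.1,-38.8,0,0,0],
  [10,-1.3,0.1,-38.8,0,0,0],
  [10,-1.3,0.1,-38.8,0,0,0],
])

```text
time_s: 16.52
tool_pos: [0.6771, -0.0085, 0.1514]
tool_rot: [-0.344, -0.002, 0.939, 0.001]
force: [-0.6, -0.3, -1.3]
opening: 0.0217
grasp_force: 30.0
```

```bash
python3 - <<'E'
from k import *
report();b=now();cal=bot.calibration("wrist");im=bot.camera("wrist");cv2.imwrite("pics/w_after.png",im)
# sample colours along jig centre-side lines at deck/cover height
J=R.from_euler('z',JIG[2])
for y in(-.03,.0,.03):
  xs=np.arange(-.12,.126,.006);P=J.apply(np.c_[xs,np.full(len(xs),y),np.full(len(xs),.019)])+[JIG[0],JIG[1],0]
  uv=proj(cal,P).round().astype(int)
  print(y,[(int(x*1000),[int(c) for c in im[v,u]]) if 0<=u<560 and 0<=v<420 else None for x,(u,v) in zip(xs,uv)])
print(rel(held(tipose(-.03,.06,70)),b))
E
```

```text
t16.5 tip(jig mm) [11.4 -0.  43.7] yaw,pitch [-0.26 85.24] F [-0.6 -0.3 -1.3] M [ 0.05 -0.63  0.02] grip 30.0 q [-0.07  1.24  0.25 -0.06  2.35 -1.67]
-0.03 [(-120, [102, 156, 225]), (-113, [207, 213, 206]), (-107, [203, 211, 202]), (-101, [207, 212, 205]), (-95, [203, 211, 204]), (-89, [203, 207, 202]), (-83, [198, 204, 198]), (-77, [199, 205, 197]), (-71, [202, 208, 202]), (-65, [198, 205, 198]), (-59, [199, 207, 197]), (-53, [211, 217, 217]), (-47, [150, 156, 161]), (-41, [133, 137, 143]), (-35, [135, 138, 142]), (-29, [129, 134, 138]), (-23, [131, 134, 138]), (-17, [145, 150, 156]), (-11, [143, 149, 155]), (-5, [144, 149, 156]), (0, [146, 152, 158]), (6, [222, 232, 235]), (12, [155, 172, 180]), (18, [156, 171, 181]), (24, [184, 202, 212]), (30, [186, 206, 214]), (36, [185, 205, 214]), (42, [185, 205, 214]), (48, [186, 206, 215]), (54, [158, 173, 182]), (60, [155, 170, 179]), (66, [154, 171, 179]), (72, [95, 94, 94]), (78, [130, 130, 132]), (84, [140, 141, 143]), (90, [128, 128, 130]), (96, [99, 100, 101]), (102, [109, 119, 125]), (108, [107, 119, 123]), (114, [110, 118, 124]), (12
[... 1232 characters left out ...]
[143, 149, 156]), (-41, [145, 149, 155]), (-35, [147, 152, 158]), (-29, [148, 152, 158]), (-23, [145, 152, 157]), (-17, [147, 151, 159]), (-11, [144, 151, 158]), (-5, [144, 149, 155]), (0, [141, 145, 153]), (6, [238, 244, 245]), (12, [186, 206, 214]), (18, [188, 208, 216]), (24, [188, 208, 216]), (30, [186, 209, 216]), (36, [187, 206, 215]), (42, [155, 170, 179]), (48, [155, 171, 178]), (54, [156, 174, 182]), (60, [164, 180, 190]), (66, [133, 146, 152]), (72, [81, 80, 81]), (78, [101, 101, 101]), (84, [108, 106, 106]), (90, [97, 97, 98]), (96, [87, 87, 89]), (102, [120, 131, 138]), (108, [118, 129, 137]), (114, [109, 118, 123]), (120, [98, 103, 107])]
[70.32, 0.07, 23.31, 0.0, -15.24, -0.04]
```

>>> arm_command([
  [10,6,0,1,0,-0.5,0],
  [10,16,0,4.5,0,-2.5,0],
  [10,27,0,8.5,0,-5,0],
  [10,41,0,13,0,-8.5,0],
  [10,55,0,18,0,-12,0],
  [10,65,0.1,21.5,0,-14.3,0],
  [10,70.3,0.1,23.3,0,-15.2,0],
  [10,70.3,0.1,23.3,0,-15.2,0],
])

```text
time_s: 17.23
tool_pos: [0.6074, -0.0087, 0.1822]
tool_rot: [-0.214, -0.002, 0.977, 0.001]
force: [-0.3, 0.2, -0.3]
opening: 0.0219
grasp_force: 30.0
```

```bash
python3 - <<'E'
from k import *
report();b=now();q=bot.get_obs()["joints"]
for a in((-.05,.055,50),(-.1,.06,22)):
    T=held(tipose(*a));print(rel(T,b),solve(T,X,[-.2,-.7,2.4,.1,1,-1.8]))
E
```

```text
t17.2 tip(jig mm) [-30.6   0.   63.2] yaw,pitch [4.000e-02 6.981e+01] F [-0.3  0.2 -0.3] M [ 0.08 -0.42  0.02] grip 30.0 q [-0.08  0.61  1.07 -0.03  1.9  -1.66]
[50.28, -0.05, 28.75, 0.03, -19.81, -0.08] (array([-0.1 ,  0.12,  1.62, -0.01,  1.49, -1.68]), np.float64(3.59989815734707e-13))
[136.66, 0.0, 82.65, 0.09, -47.81, -0.13] (array([-0.2 , -0.71,  2.36,  0.09,  1.1 , -1.8 ]), np.float64(2.024047596194123e-11))
```

>>> arm_command([
  [10,8,0,4,0,-3,0],
  [10,21,0,11,0,-8,0],
  [10,35,0,19,0,-14,0],
  [10,50,0,28.7,0,-20,0],
  [10,66,0,38,0,-25,0],
  [10,82,0,48,0,-30.5,0],
  [10,98,0,58,0,-36,0],
  [10,114,0,68,0,-41,-0.1],
  [10,128,0,77,0,-45.5,-0.1],
  [10,136.7,0,82.6,0.1,-47.8,-0.1],
  [10,136.7,0,82.6,0.1,-47.8,-0.1],
  [10,136.7,0,82.6,0.1,-47.8,-0.1],
])

```text
time_s: 18.23
tool_pos: [0.4481, -0.0092, 0.1618]
tool_rot: [0.198, -0.002, 0.98, 0.001]
force: [0.7, -0.7, -0.4]
opening: 0.0215
grasp_force: 30.0
```

```bash
cat > cov.py <<'E'
from k import *
def cover(show=True):
    cal=bot.calibration("top");im=bot.camera("top");J=R.from_euler('z',JIG[2])
    # rectify channel at cover-top height: 1px=0.5mm, x -125..126, y -42..42
    xs=np.arange(-.125,.127,.0005);ys=np.arange(-.042,.042,.0005);z=.019
    g=np.stack(np.meshgrid(xs,ys,indexing='ij'),-1).reshape(-1,2)
    uv=proj(cal,J.apply(np.c_[g,np.full(len(g),z)])+[JIG[0],JIG[1],0]).astype(np.float32).reshape(len(xs),len(ys),2)
    rec=cv2.remap(im,uv[...,0],uv[...,1],cv2.INTER_LINEAR)
    v=rec.min(2);m=(v>185).astype(np.uint8)
    m[:, :6]=0;m[:,-6:]=0
    m=cv2.morphologyEx(cv2.morphologyEx(m,cv2.MORPH_CLOSE,np.ones((7,7))),cv2.MORPH_OPEN,np.ones((15,15)))
    cs,_=cv2.findContours(m,cv2.RETR_EXTERNAL,cv2.CHAIN_APPROX_NONE)
    for c in cs:
        r=cv2.minAreaRect(c);x,y=r[0];print("blob x %.1f y %.1f mm"%(y/2-125,x/2-42),"size",np.round(np.array(r[1])/2,1),"ang",round(r[2],1),"xr",c[:,0,1].min()/2-125,c[:,0,1].max()/2-125)
    return rec
if __name__=="__main__":
    report();rec=cover()
    for y in(-20,0,7,20):print(y,[int(rec[i,int((y+42)*2)].min()) for i in range(0,len(rec),8)])
E
python3 cov.py
```

```text
t18.2 tip(jig mm) [-100.9   -0.    57.1] yaw,pitch [ 0.11 22.21] F [ 0.7 -0.7 -0.4] M [0.05 0.12 0.02] grip 30.0 q [-0.2  -0.71  2.36  0.09  1.09 -1.8 ]
blob x 26.8 y -1.5 mm size [69.  68.5] ang 0.0 xr -7.5 61.0
-20 [122, 166, 174, 173, 173, 173, 172, 172, 171, 170, 168, 168, 168, 168, 165, 165, 165, 165, 164, 165, 165, 164, 164, 164, 162, 162, 164, 162, 154, 168, 212, 225, 226, 226, 225, 226, 225, 225, 224, 224, 224, 224, 223, 223, 223, 219, 198, 171, 163, 164, 165, 165, 165, 164, 165, 166, 165, 166, 167, 166, 145, 101, 91]
0 [142, 168, 173, 173, 173, 172, 172, 171, 164, 155, 150, 152, 157, 160, 164, 165, 164, 163, 161, 162, 162, 162, 163, 163, 163, 164, 163, 160, 150, 170, 218, 227, 227, 227, 227, 226, 226, 226, 226, 225, 225, 225, 225, 224, 224, 221, 201, 172, 164, 163, 165, 166, 166, 168, 168, 168, 169, 168, 169, 168, 147, 103, 92]
7 [168, 170, 171, 173, 173, 170, 170, 169, 160, 151, 147, 147, 147, 149, 159, 164, 164, 163, 164, 164, 164, 164, 163, 163, 163, 164, 163, 161, 155, 172, 218, 227, 227, 227, 227, 227, 227, 226, 226, 226, 226, 225, 225, 224, 224, 221, 203, 174, 165, 165, 166, 166, 166, 166, 167, 168, 167, 167, 169, 168, 149, 106, 92]
20 [168, 170, 170, 170, 171, 170, 170, 169, 161, 152, 148, 148, 148, 154, 162, 164, 164, 164, 164, 164, 163, 162, 163, 164, 163, 163, 163, 160, 148, 172, 218, 228, 229, 229, 227, 227, 227, 227, 226, 227, 226, 226, 226, 225, 225, 222, 202, 174, 166, 166, 166, 166, 167, 167, 166, 167, 168, 168, 169, 167, 148, 106, 91]
```

The cover has turned: a clean show face with no grid lines spans x ≈ -7 to 61, so its near edge is still up on the ridge. I'll push it forward with the blade edge just above the ridge.

```bash
python3 - <<'E'
from k import *
b=now();A=held(tipose(-.035,.03,60));print(rel(A,b))
for a in((-.02,.0088,60),(-.008,.0088,60),(.004,.0088,60)):T=held(tipose(*a));print(rel(T,A),solve(T,X,[-.1,.4,1.3,0,1.6,-1.67]))
E
```

```text
[-119.52, -0.07, 62.45, -0.12, 37.85, 0.02]
[-19.96, -0.08, 16.61, 0.0, 0.0, 0.0] (array([-0.09,  0.45,  1.33, -0.02,  1.62, -1.66]), np.float64(1.5045020784754115e-10))
[-31.56, -0.11, 13.51, 0.0, 0.0, 0.0] (array([-0.09,  0.48,  1.29, -0.02,  1.63, -1.66]), np.float64(7.753686581679631e-11))
[-43.15, -0.13, 10.41, 0.0, 0.0, 0.0] (array([-0.08,  0.51,  1.25, -0.02,  1.64, -1.66]), np.float64(6.368405802703592e-11))
```

>>> arm_command([
  [10,-8,0,4,0,2.5,0],
  [10,-24,0,12,0,7.5,0],
  [10,-42,0,22,0,13,0],
  [10,-60,0,31,0,19,0],
  [10,-78,0,41,0,25,0],
  [10,-96,0,50,0,30,0],
  [10,-111,0,58,-0.1,35,0],
  [10,-119.5,-0.1,62.4,-0.1,37.8,0],
  [10,-119.5,-0.1,62.4,-0.1,37.8,0],
  [10,-119.5,-0.1,62.4,-0.1,37.8,0],
  [10,-119.5,-0.1,62.4,-0.1,37.8,0],
])

```text
time_s: 19.2
tool_pos: [0.5854, -0.0085, 0.1486]
tool_rot: [-0.131, -0.003, 0.991, 0.001]
force: [0.1, 0.5, -1.2]
opening: 0.0221
grasp_force: 30.0
```

```bash
python3 - <<'E'
from k import *
report();b=now()
for a in((-.02,.0088,60),(-.008,.0088,60),(.004,.0088,60)):print(rel(held(tipose(*a)),b))
E
```

```text
t19.2 tip(jig mm) [-34.1   0.3  26.4] yaw,pitch [ 0.24 60.14] F [ 0.1  0.5 -1.2] M [ 0.02 -0.34  0.01] grip 30.0 q [-0.09  0.4   1.36 -0.02  1.64 -1.66]
[-17.88, -0.38, 13.39, -0.01, -0.14, 0.06]
[-29.46, -0.41, 10.26, -0.01, -0.14, 0.06]
[-41.05, -0.45, 7.14, -0.01, -0.14, 0.06]
```

>>> arm_command([
  [10,-5,-0.1,3,0,0,0],
  [10,-11,-0.2,7,0,0,0],
  [10,-17.9,-0.4,12,0,-0.1,0],
  [10,-17.9,-0.4,12,0,-0.1,0],
  [10,-17.9,-0.4,12,0,-0.1,0],
  [10,-17.9,-0.4,12,0,-0.1,0],
])

```text
time_s: 19.7
tool_pos: [0.598, -0.009, 0.1357]
tool_rot: [-0.129, -0.003, 0.992, 0.001]
force: [-0.1, 0.0, -0.3]
opening: 0.022
grasp_force: 30.0
```

```bash
python3 - <<'E'
from k import *
report();b=now()
for a in((-.02,.0088,60),(-.008,.0088,60),(.004,.0088,60)):print(rel(held(tipose(*a)),b))
E
```

```text
t19.7 tip(jig mm) [-20.9  -0.2  13.4] yaw,pitch [ 0.2  59.86] F [-0.1  0.  -0.3] M [ 0.05 -0.34 -0.01] grip 30.0 q [-0.09  0.44  1.33 -0.02  1.62 -1.66]
[-2.32, 0.17, 4.21, -0.01, 0.14, 0.03]
[-13.93, 0.14, 1.14, -0.01, 0.14, 0.03]
[-25.53, 0.1, -1.93, -0.01, 0.14, 0.03]
```

>>> arm_command([
  [10,-1.2,0.1,2.1,0,0.1,0],
  [10,-2.3,0.2,4.2,0,0.1,0],
  [10,-2.3,0.2,4.2,0,0.1,0],
  [10,-6,0.2,3.2,0,0.1,0],
  [10,-10,0.1,2.2,0,0.1,0],
  [10,-13.9,0.1,1.1,0,0.1,0],
  [10,-13.9,0.1,1.1,0,0.1,0],
])

```text
time_s: 20.28
tool_pos: [0.6121, -0.0088, 0.1305]
tool_rot: [-0.13, -0.003, 0.992, 0.001]
force: [0.1, 0.1, -0.9]
opening: 0.0218
grasp_force: 30.0
```

```bash
python3 - <<'E'
from k import *
report();b=now()
for a in((-.0,.0088,60),(.004,.0088,60)):print(rel(held(tipose(*a)),b))
E
```

```text
t20.3 tip(jig mm) [-7.  -0.   8.2] yaw,pitch [ 0.21 59.98] F [ 0.1  0.1 -0.9] M [ 0.1  -0.35  0.04] grip 30.0 q [-0.09  0.48  1.29 -0.02  1.63 -1.66]
[-6.65, 0.0, -2.36, -0.01, 0.02, 0.04]
[-10.52, -0.01, -3.39, -0.01, 0.02, 0.04]
```

>>> arm_command([
  [10,-2,0,-0.8,0,0,0],
  [10,-4.5,0,-1.6,0,0,0],
  [10,-7.5,0,-2.5,0,0,0],
  [10,-10.5,0,-3.3,0,0,0],
  [10,-10.5,0,-3.3,0,0,0],
  [10,-10.5,0,-3.3,0,0,0],
])

```text
time_s: 20.78
tool_pos: [0.6225, -0.0087, 0.1309]
tool_rot: [-0.13, -0.003, 0.991, 0.001]
force: [-0.1, -0.3, -1.0]
opening: 0.022
grasp_force: 30.0
```

```bash
python3 - <<'E'
from k import *
report();b=now()
for a in((.004,.0075,60),(.004,.0055,60),(-.006,.03,60)):print(rel(held(tipose(*a)),b))
# wrist view: does camera see nest far part? brightness along nest at z=.019
cal=bot.calibration("wrist");im=bot.camera("wrist")
for y in(-.035,-.03,.03,.035):
  xs=np.arange(-.01,.126,.004);P=R.from_euler('z',JIG[2]).apply(np.c_[xs,np.full(len(xs),y),np.full(len(xs),.019)])+[JIG[0],JIG[1],0]
  print(y,[(int(x*1000),int(im[v,u].min())) if 0<=u<560 and 0<=v<420 else None for x,(u,v) in zip(xs,proj(cal,P).round().astype(int))])
E
```

```text
t20.8 tip(jig mm) [3.3 0.  8.6] yaw,pitch [ 0.21 60.  ] F [-0.1 -0.3 -1. ] M [ 0.02 -0.29  0.02] grip 30.0 q [-0.08  0.51  1.25 -0.02  1.64 -1.66]
[-0.95, -0.04, 0.93, -0.01, -0.0, 0.04]
[-1.46, -0.04, 2.86, -0.01, -0.0, 0.04]
[14.52, 0.05, -18.23, -0.01, -0.0, 0.04]
-0.035 [(-10, 155), (-6, 151), (-2, 148), (2, 92), (6, 163), (10, 244), (14, 218), (18, 148), (22, 145), (26, 145), (30, 142), (33, 143), (38, 146), (42, 145), (46, 144), (49, 144), (54, 124), (58, 126), (62, 128), (66, 125), (70, 65), (74, 107), (78, 106), (82, 113), (86, 130), (90, 121), (94, 116), (98, 112), (102, 105), (106, 110), (110, 95), (114, 77), (118, 61), (122, 54)]
-0.03 [(-10, 171), (-6, 166), (-2, 156), (2, 97), (6, 171), (10, 244), (14, 143), (18, 143), (22, 143), (26, 146), (30, 146), (33, 145), (38, 141), (42, 144), (46, 144), (49, 144), (54, 125), (58, 125), (62, 125), (66, 128), (70, 75), (74, 109), (78, 117), (82, 131), (86, 141), (90, 131), (94, 127), (98, 111), (102, 110), (106, 105), (110, 107), (114, 110), (118, 99), (122, 104)]
0.03 [(-10, 169), (-6, 163), (-2, 154), (2, 111), (6, 149), (10, 220), (14, 148), (18, 145), (22, 148), (26, 147), (30, 148), (33, 146), (38, 143), (42, 144), (46, 143), (49, 143), (54, 145), (58, 143), (62, 140), (66, 143), (70, 73), (74, 92), (78, 97), (82, 103), (86, 106), (90, 103), (94, 101), (98, 103), (102, 116), (106, 115), (110, 108), (114, 118), (118, 71), (122, 98)]
0.035 [(-10, 150), (-6, 129), (-2, 127), (2, 103), (6, 122), (10, 132), (14, 142), (18, 144), (22, 149), (26, 144), (30, 147), (33, 143), (38, 145), (42, 143), (46, 145), (49, 140), (54, 142), (58, 143), (62, 145), (66, 145), (70, 72), (74, 94), (78, 100), (82, 103), (86, 108), (90, 100), (94, 96), (98, 106), (102, 117), (106, 118), (110, 115), (114, 109), (118, 106), (122, 105)]
```

The wrist samples show the ridge at x ≈ 2, then a bevel at about 4–8 followed by flat white, so the cover has dropped into the nest, hard against the ridge. I'll nudge it on by its bevel.

```bash
python3 - <<'E'
from k import *
b=now()
for a in((.0042,.0058,60),(.009,.0052,60),(.014,.0048,60)):print(rel(held(tipose(*a)),b))
E
```

```text
[-1.71, -0.04, 2.51, -0.01, -0.01, 0.04]
[-6.5, -0.06, 1.85, -0.01, -0.01, 0.04]
[-11.43, -0.07, 0.95, -0.01, -0.01, 0.04]
```

>>> arm_command([
  [10,-0.9,0,1.2,0,0,0],
  [10,-1.7,0,2.5,0,0,0],
  [10,-1.7,0,2.5,0,0,0],
])

```text
time_s: 21.08
tool_pos: [0.6233, -0.0086, 0.1284]
tool_rot: [-0.13, -0.003, 0.991, 0.001]
force: [-0.9, 0.8, 0.6]
opening: 0.0221
grasp_force: 30.0
```

```bash
python3 - <<'E'
from k import *
report();b=now()
for a in((.009,.0052,60),(.014,.0046,60)):print(rel(held(tipose(*a)),b))
E
```

```text
t21.1 tip(jig mm) [4.1 0.  6.1] yaw,pitch [ 0.21 60.01] F [-0.9  0.8  0.6] M [ 0.05 -0.13 -0.01] grip 30.0 q [-0.08  0.52  1.25 -0.02  1.64 -1.66]
[-4.93, -0.06, -0.39, -0.01, -0.01, 0.04]
[-9.91, -0.08, -1.1, -0.01, -0.01, 0.04]
```

>>> arm_command([
  [10,-1.6,0,-0.3,0,0,0],
  [10,-3.3,0,-0.6,0,0,0],
  [10,-5,0,-0.8,0,0,0],
  [10,-7.4,0,-1,0,0,0],
  [10,-9.9,0,-1.4,0,0,0],
  [10,-9.9,0,-1.4,0,0,0],
  [10,-9.9,0,-1.4,0,0,0],
])

```text
time_s: 21.67
tool_pos: [0.633, -0.0086, 0.1273]
tool_rot: [-0.131, -0.003, 0.991, 0.001]
force: [-3.6, 0.4, 6.1]
opening: 0.0218
grasp_force: 30.0
```

```bash
python3 - <<'E'
from k import *
report();b=now()
for a in((-.006,.03,60),(-.04,.05,45)):print(rel(held(tipose(*a)),b))
cal=bot.calibration("wrist");im=bot.camera("wrist")
for y in(-.034,-.03,.028):
  xs=np.arange(-.01,.03,.002);P=R.from_euler('z',JIG[2]).apply(np.c_[xs,np.full(len(xs),y),np.full(len(xs),.017)])+[JIG[0],JIG[1],0]
  print(y,[(round(x*1000),int(im[v,u].min())) for x,(u,v) in zip(xs,proj(cal,P).round().astype(int))])
E
```

```text
t21.7 tip(jig mm) [13.7  0.   5.1] yaw,pitch [ 0.21 60.08] F [-3.6  0.4  6.1] M [ 0.02  0.97 -0.  ] grip 30.0 q [-0.08  0.54  1.21 -0.02  1.65 -1.66]
[25.62, 0.05, -18.93, -0.01, -0.08, 0.04]
[91.4, 0.27, -20.54, 0.03, -15.08, 0.01]
-0.034 [(-10, 145), (-8, 150), (-6, 151), (-4, 154), (-2, 148), (0, 96), (2, 91), (4, 89), (6, 114), (8, 142), (10, 153), (12, 231), (14, 241), (16, 245), (18, 244), (20, 244), (22, 245), (24, 200), (26, 145), (28, 142)]
-0.03 [(-10, 132), (-8, 131), (-6, 137), (-4, 168), (-2, 170), (0, 170), (2, 167), (4, 162), (6, 153), (8, 157), (10, 158), (12, 212), (14, 236), (16, 244), (18, 245), (20, 245), (22, 240), (24, 144), (26, 142), (28, 143)]
0.028 [(-10, 167), (-8, 170), (-6, 171), (-4, 166), (-2, 163), (0, 163), (2, 161), (4, 161), (6, 163), (8, 159), (10, 165), (12, 167), (14, 174), (16, 230), (18, 238), (20, 238), (22, 150), (24, 144), (26, 147), (28, 148)]
```

>>> arm_command([
  [10,1,0,-4,0,0,0],
  [10,6,0,-9,0,0,0],
  [10,15,0,-14,0,0,0],
  [10,25.6,0,-19,0,0,0],
  [10,42,0.1,-19.5,0,-4,0],
  [10,58,0.2,-20,0,-8,0],
  [10,75,0.2,-20.3,0,-12,0],
  [10,91.4,0.3,-20.5,0,-15,0],
  [10,91.4,0.3,-20.5,0,-15,0],
  [10,91.4,0.3,-20.5,0,-15,0],
])

```text
time_s: 22.55
tool_pos: [0.5492, -0.0088, 0.1711]
tool_rot: [0.001, -0.003, 1.0, 0.001]
force: [0.4, 0.2, -0.4]
opening: 0.0218
grasp_force: 30.0
```

```bash
python3 cov.py; python3 - <<'E'
from k import *
b=now();print(rel(held(tipose(-.1,.06,22)),b),solve(held(tipose(-.1,.06,22)),X,[-.2,-.7,2.4,.1,1,-1.8])[1])
E
```

```text
t22.6 tip(jig mm) [-40.7   0.2  50.3] yaw,pitch [ 0.2  44.94] F [ 0.4  0.2 -0.4] M [ 0.07 -0.2   0.01] grip 30.0 q [-0.11  0.04  1.72  0.    1.39 -1.69]
-20 [107, 155, 167, 167, 167, 167, 166, 165, 165, 165, 165, 156, 127, 100, 88, 87, 97, 98, 87, 77, 93, 89, 68, 75, 103, 103, 86, 82, 84, 85, 86, 86, 83, 79, 78, 96, 118, 121, 103, 88, 92, 97, 101, 106, 109, 112, 114, 116, 118, 120, 122, 124, 131, 142, 151, 158, 163, 165, 168, 170, 171, 172, 174]
0 [121, 165, 166, 164, 165, 164, 165, 164, 164, 162, 160, 155, 115, 57, 35, 36, 36, 36, 44, 59, 66, 62, 53, 51, 63, 82, 111, 118, 106, 99, 100, 100, 101, 102, 103, 103, 98, 88, 82, 82, 89, 95, 99, 104, 107, 110, 113, 115, 118, 119, 121, 123, 124, 125, 126, 128, 130, 131, 133, 135, 137, 140, 147]
7 [121, 166, 167, 166, 165, 165, 165, 164, 162, 161, 161, 154, 136, 118, 117, 123, 116, 85, 56, 57, 60, 54, 51, 49, 56, 60, 79, 110, 124, 115, 107, 105, 105, 106, 107, 107, 108, 108, 102, 89, 88, 93, 98, 102, 107, 109, 112, 115, 116, 118, 121, 122, 124, 125, 126, 128, 130, 131, 132, 134, 136, 136, 137]
20 [121, 167, 167, 165, 164, 165, 163, 163, 162, 162, 162, 162, 159, 156, 153, 148, 143, 112, 67, 57, 61, 59, 53, 48, 54, 56, 55, 55, 61, 73, 96, 122, 137, 135, 128, 121, 118, 117, 114, 98, 88, 90, 95, 98, 101, 103, 104, 106, 109, 114, 109, 105, 104, 102, 100, 104, 108, 106, 102, 101, 104, 109, 117]
[101.84, 0.26, 6.74, 0.08, -22.92, -0.05] 2.024047596194123e-11
```

>>> arm_command([
  [10,8,0,0.5,0,-2,0],
  [10,24,0,1.5,0,-5.5,0],
  [10,41,0.1,2.6,0,-9.5,0],
  [10,58,0.1,3.8,0,-13.5,0],
  [10,75,0.2,5,0,-17,0],
  [10,90,0.2,6,0,-20.5,0],
  [10,101.8,0.3,6.7,0,-22.9,0],
  [10,101.8,0.3,6.7,0,-22.9,0],
  [10,101.8,0.3,6.7,0,-22.9,0],
])

```text
time_s: 23.35
tool_pos: [0.4491, -0.0094, 0.165]
tool_rot: [0.2, -0.002, 0.98, 0.002]
force: [0.6, -0.1, -1.0]
opening: 0.0217
grasp_force: 30.0
```

```bash
python3 cov.py
```

```text
t23.4 tip(jig mm) [-99.6  -0.2  60.5] yaw,pitch [ 0.14 22.02] F [ 0.6 -0.1 -1. ] M [ 0.04  0.13 -0.06] grip 30.0 q [-0.2  -0.71  2.36  0.09  1.1  -1.8 ]
blob x 46.0 y -1.2 mm size [72.  69.5] ang 90.0 xr 10.0 82.0
-20 [100, 156, 172, 173, 173, 173, 173, 172, 171, 169, 168, 168, 169, 167, 165, 165, 164, 165, 165, 165, 164, 164, 164, 164, 162, 163, 163, 164, 164, 162, 144, 113, 113, 139, 189, 223, 228, 228, 228, 227, 227, 227, 226, 226, 226, 226, 226, 225, 225, 225, 222, 205, 176, 165, 165, 166, 166, 167, 167, 166, 145, 101, 90]
0 [134, 163, 172, 173, 173, 172, 173, 173, 168, 160, 153, 151, 156, 162, 165, 165, 164, 163, 162, 162, 163, 162, 162, 163, 163, 164, 163, 163, 163, 161, 146, 112, 115, 148, 201, 227, 229, 229, 229, 229, 229, 228, 228, 227, 228, 227, 227, 227, 226, 226, 223, 209, 178, 168, 168, 169, 168, 168, 169, 168, 148, 103, 92]
7 [167, 171, 170, 173, 176, 172, 171, 170, 165, 152, 147, 146, 146, 150, 157, 164, 164, 163, 164, 164, 163, 163, 164, 163, 163, 163, 163, 161, 162, 162, 148, 111, 115, 152, 204, 228, 230, 229, 229, 229, 228, 228, 228, 228, 228, 228, 228, 227, 227, 227, 225, 212, 180, 168, 166, 168, 167, 167, 169, 168, 149, 106, 93]
20 [167, 170, 170, 170, 171, 170, 169, 169, 165, 154, 148, 148, 147, 149, 157, 163, 164, 164, 164, 164, 163, 162, 163, 163, 163, 163, 163, 164, 164, 163, 149, 112, 113, 149, 203, 228, 230, 230, 229, 230, 229, 229, 229, 229, 229, 228, 228, 227, 227, 227, 226, 215, 182, 168, 166, 167, 168, 168, 168, 166, 149, 106, 91]
```

The cover lies flat in the nest at x ≈ 10–82, show face up, with the ridge visible and clear. Now the spatula goes back to the mat.

```bash
python3 - <<'E'
from k import *
b=now();T=held(spat(MAT[0],MAT[1],.08,.089,0));print(rel(T,b),solve(T,X,[.64,-.4,2.36,-.7,.6,-.6]))
E
```

```text
[-26.88, 266.71, 35.51, -2.69, -22.01, -4.23] (array([ 0.63, -0.47,  2.4 , -0.68,  0.61, -0.59]), np.float64(9.220124663755769e-12))
```

>>> arm_command([
  [10,-0.6,6,0.8,0,-0.5,0],
  [10,-2,21,2.8,-0.2,-1.7,-0.3],
  [10,-4.4,44,5.9,-0.4,-3.6,-0.7],
  [10,-7,69,9.2,-0.7,-5.7,-1.1],
  [10,-9.7,96,12.8,-1,-7.9,-1.5],
  [10,-12.3,122,16.3,-1.2,-10,-1.9],
  [10,-15,149,19.8,-1.5,-12.3,-2.4],
  [10,-17.8,176,23.4,-1.8,-14.5,-2.8],
  [10,-20.5,203,27,-2.1,-16.8,-3.2],
  [10,-23,228,30.4,-2.3,-18.8,-3.6],
  [10,-25,248,33,-2.5,-20.5,-3.9],
  [10,-26.5,262,35,-2.7,-21.6,-4.2],
  [10,-26.9,266.7,35.5,-2.7,-22,-4.2],
  [10,-26.9,266.7,35.5,-2.7,-22,-4.2],
  [10,-26.9,266.7,35.5,-2.7,-22,-4.2],
])

```text
time_s: 24.65
tool_pos: [0.4855, 0.2591, 0.1414]
tool_rot: [0.381, -0.043, 0.923, 0.018]
force: [0.2, 0.3, -1.1]
opening: 0.0218
grasp_force: 30.0
```

```bash
python3 - <<'E'
from k import *
report();b=now();print(spnow()[0]);print(rel(held(spat(MAT[0],MAT[1],.009,.089,0)),b))
E
```

```text
t24.6 tip(jig mm) [-32.4 276.3  66.3] yaw,pitch [5.2  0.21] F [ 0.2  0.3 -1.1] M [-0.01  0.37 -0.03] grip 30.0 q [ 0.63 -0.47  2.4  -0.68  0.61 -0.59]
[0.53921276 0.26378215 0.07746262]
[47.43, -1.82, 49.67, 0.09, -0.21, 0.06]
```

>>> arm_command([
  [10,8,-0.3,8.5,0,0,0],
  [10,20,-0.7,21,0,-0.1,0],
  [10,32,-1.2,33.5,0,-0.1,0],
  [10,42,-1.6,44,0.1,-0.2,0],
  [10,47.4,-1.8,49.7,0.1,-0.2,0.1],
  [10,47.4,-1.8,49.7,0.1,-0.2,0.1],
  [10,47.4,-1.8,49.7,0.1,-0.2,0.1],
  [10,47.4,-1.8,49.7,0.1,-0.2,0.1],
])

```text
time_s: 25.32
tool_pos: [0.488, 0.2564, 0.0744]
tool_rot: [0.384, -0.041, 0.922, 0.018]
force: [-0.1, -1.0, -0.8]
opening: 0.0219
grasp_force: 30.0
```

```bash
cat > blade.py <<'E'
from k import *
def blade(z):
    cal=bot.calibration("top");im=bot.camera("top");a,b,c,d=182,165,235,215
    s=cv2.cvtColor(im,cv2.COLOR_BGR2HSV)[b:d,a:c];m=((s[...,2]>100)&(s[...,1]<80)&(s[...,2]<245)).astype(np.uint8)
    m=cv2.morphologyEx(m,cv2.MORPH_OPEN,np.ones((3,3)))
    cs,_=cv2.findContours(m,cv2.RETR_EXTERNAL,cv2.CHAIN_APPROX_NONE)
    for ct in cs:
        if cv2.contourArea(ct)<80: continue
        P=ray(cal,ct[:,0,:]+np.array([a,b]),z)[:,:2]*1000;r=cv2.minAreaRect(P.astype(np.float32))
        print("blade",np.round(r[0],1),np.round(r[1],1),round(r[2],1),"box",cv2.boxPoints(r).round().tolist())
E
python3 - <<'E'
from blade import *
report();b=now();p=spnow();print(p[0],"tip",p[0]+p[1].apply([.0375,0,0]));blade(p[0][2]+.002)
for z in(.0055,.004):print(rel(held(spat(MAT[0],MAT[1],z,.089,0)),b))
E
```

```text
t25.3 tip(jig mm) [-2.950e+01  2.732e+02 -1.000e-01] yaw,pitch [ 4.93 -0.16] F [-0.1 -1.  -0.8] M [-0.01  0.38  0.  ] grip 30.0 q [ 0.62 -0.29  2.43 -0.93  0.47 -0.31]
[0.54216888 0.26092817 0.01082278] tip [0.57953006 0.26415018 0.01092655]
blade [534.6 266.6] [72.4 96. ] 89.6 box [[486.0, 231.0], [582.0, 230.0], [583.0, 302.0], [487.0, 303.0]]
[4.3, 1.11, 3.01, -0.05, 0.16, -0.19]
[5.37, 1.11, 4.07, -0.05, 0.16, -0.19]
```

>>> arm_command([
  [10,2,0.5,1.5,0,0.1,-0.1],
  [10,3.8,1,2.5,0,0.1,-0.2],
  [10,3.8,1,2.5,0,0.1,-0.2],
  [10,3.8,1,2.5,0,0.1,-0.2],
])

```text
time_s: 25.7
tool_pos: [0.4861, 0.2572, 0.0689]
tool_rot: [0.383, -0.043, 0.923, 0.017]
force: [0.0, 0.0, -1.4]
opening: 0.0216
grasp_force: 30.0
```

```bash
python3 - <<'E'
from k import *
report();b=now();print(spnow()[0])
for z in(.0045,.004):print(rel(held(spat(MAT[0],MAT[1],z,.089,0)),b))
E
```

```text
t25.7 tip(jig mm) [-31.5 274.2  -5.8] yaw,pitch [ 5.12 -0.01] F [ 0.   0.  -1.4] M [0.03 0.44 0.03] grip 30.0 q [ 0.63 -0.28  2.43 -0.94  0.46 -0.28]
[0.54014426 0.26172384 0.0051972 ]
[-0.14, 0.12, 1.11, -0.04, 0.01, 0.07]
[0.21, 0.12, 1.47, -0.04, 0.01, 0.07]
```

Last ~1 mm in small steps.

>>> arm_command([
  [10,0.4,0.1,0.7,0,0,0],
  [10,0.4,0.1,0.7,0,0,0],
  [10,0.4,0.1,0.7,0,0,0],
])

```text
time_s: 25.95
tool_pos: [0.4864, 0.2573, 0.068]
tool_rot: [0.383, -0.043, 0.923, 0.017]
force: [1.4, 0.2, -0.9]
opening: 0.0218
grasp_force: 30.0
```

>>> arm_command([
  [10,0.3,0,0.3,0,0,0],
  [10,0.3,0,0.3,0,0,0],
  [10,0.3,0,0.3,0,0,0],
])

```text
time_s: 26.2
tool_pos: [0.4864, 0.2573, 0.0677]
tool_rot: [0.383, -0.043, 0.923, 0.017]
force: [0.1, -0.1, -0.7]
opening: 0.0217
grasp_force: 30.0
```

>>> arm_command([
  [10,0.3,0,0.3,0,0,0],
  [10,0.3,0,0.3,0,0,0],
  [10,0.3,0,0.3,0,0,0],
])

```text
time_s: 26.45
tool_pos: [0.4865, 0.2573, 0.0673]
tool_rot: [0.383, -0.043, 0.923, 0.017]
force: [0.3, -0.2, -1.1]
opening: 0.0219
grasp_force: 30.0
```

```bash
python3 - <<'E'
from k import *
report();print(spnow()[0])
E
```

```text
t26.4 tip(jig mm) [-31.2 274.2  -7.4] yaw,pitch [ 5.1  -0.02] F [ 0.3 -0.2 -1.1] M [ 0.04  0.31 -0.03] grip 30.0 q [ 0.63 -0.28  2.43 -0.95  0.46 -0.27]
[0.54046282 0.26175557 0.00358527]
```

>>> arm_command([
  [10,0.3,0,0.3,0,0,0],
  [10,0.3,0,0.3,0,0,0],
  [10,0.3,0,0.3,0,0,0],
])

```text
time_s: 26.7
tool_pos: [0.4867, 0.2575, 0.0673]
tool_rot: [0.383, -0.043, 0.923, 0.017]
force: [0.1, 0.5, 1.2]
opening: 0.0218
grasp_force: 30.0
```

>>> arm_command([
  [10,0.3,0,0.3,0,0,0],
  [10,0.3,0,0.3,0,0,0],
  [10,0.3,0,0.3,0,0,0],
])

```text
time_s: 26.95
tool_pos: [0.487, 0.2576, 0.0673]
tool_rot: [0.383, -0.043, 0.922, 0.017]
force: [-1.3, -1.2, 4.2]
opening: 0.0218
grasp_force: 30.0
```

```bash
python3 - <<'E'
from k import *
report();print(spnow()[0])
E
```

```text
t26.9 tip(jig mm) [-30.6 274.6  -7.3] yaw,pitch [ 5.11 -0.08] F [-1.3 -1.2  4.2] M [-0.1  -0.03 -0.11] grip 30.0 q [ 0.63 -0.27  2.43 -0.96  0.46 -0.27]
[0.54103961 0.26215197 0.00361243]
```

Seated on the mat at the centre; I'll ease off slightly, open, then rise straight up.

>>> arm_command([
  [10,-0.3,0,-0.3,0,0,0],
  [10,-0.3,0,-0.3,0,0,0],
  [30,-0.3,0,-0.3,0,0,0],
  [60,-0.3,0,-0.3,0,0,0],
  [93,-0.3,0,-0.3,0,0,0],
  [93,-0.3,0,-0.3,0,0,0],
  [93,-0.3,0,-0.3,0,0,0],
  [93,-0.3,0,-0.3,0,0,0],
  [93,-0.3,0,-0.3,0,0,0],
  [93,-0.3,0,-0.3,0,0,0],
  [93,-0.3,0,-0.3,0,0,0],
  [93,-0.3,0,-0.3,0,0,0],
  [93,-0.3,0,-0.3,0,0,0],
  [93,-0.3,0,-0.3,0,0,0],
])

```text
time_s: 28.12
tool_pos: [0.4864, 0.2573, 0.0668]
tool_rot: [0.383, -0.043, 0.923, 0.017]
force: [0.2, -0.4, -0.5]
opening: 0.0921
grasp_force: 0.0
```

>>> arm_command([
  [93,-3,0,-3,0,0,0],
  [93,-12,0,-12,0,0,0],
  [93,-25,0,-25,0,0,0],
  [93,-40,0,-40,0,0,0],
  [93,-55,0,-55,0,0,0],
  [93,-70,0,-70,0,0,0],
  [93,-80,0,-80,0,0,0],
  [93,-85,0,-85,0,0,0],
  [93,-85,0,-85,0,0,0],
])

```text
time_s: 28.87
tool_pos: [0.4872, 0.2582, 0.1899]
tool_rot: [0.384, -0.043, 0.922, 0.018]
force: [-0.3, -0.3, 0.4]
opening: 0.0929
grasp_force: 0.0
```

```bash
python3 - <<'E'
from blade import *
report();print(now()[0]);blade(.006)
from cov import cover
cover()
E
```

```text
t28.9 tip(jig mm) [-30.3 275.3 115.5] yaw,pitch [ 5.12 -0.21] F [-0.3 -0.3  0.4] M [0.05 0.25 0.1 ] grip 0.0 q [ 0.63 -0.55  2.36 -0.59  0.71 -0.7 ]
[0.48716818 0.25821388 0.18987725]
blade [540.3 260.7] [78.6 66.7] 5.2 box [[498.0, 290.0], [504.0, 224.0], [582.0, 231.0], [576.0, 297.0]]
blob x 46.2 y -1.2 mm size [72.5 69.5] ang 90.0 xr 10.0 82.5
```

```bash
python3 -c "
from bench import bot
print(bot.finish_job())"
```

```text
the job is handed in; nothing more can be done
None
```

The job is handed in at about 29 s: camera measurements show the cover lying flat in the far nest, show face up and about 7 mm clear of the ridge, and the spatula standing released within about 2 mm of the mat's centre.

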